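Lift the steamer plate on its rod and hold it over the pot

ROBOT

A 6-joint arm with a two-finger parallel gripper is mounted at the origin on the work surface. World frame = base frame: x ahead of the robot, y to its left, z up, the work surface at z = 0. Lengths are in mm, angles in rad, forces in N, time in s.
With the tool pointing down it reaches from about 325 to 750 mm from the base axis. Payload 7.6 kg.
Tool frame: the origin (TCP) lies at the very end of the fingers, on their centre line; the grasp point (between the pads) lies 19 mm behind it (env.grasp_offset is the z of the grasp point in the tool frame, in mm); z points along the fingers, y is the direction in which the jaws open and shut (so a half turn about z gives the same grasp; the last joint's range is limited). The gripper opens to 85 mm and grips with 20 to 120 N. Pads are 22 mm wide; open, the fingers measure 114 mm over their backs; the gripper's body (76 mm by 85 mm) begins 54 mm behind the grasp point. The pads swing forward as they close: fully open they stand 13 mm farther back than shut.
Start: joints at [-1.237, 0.052, 1.401, -0, 1.689, -0.07], TCP at [206.306, -482.787, 231.323] pointing down, gripper open.
Joint ranges: [-2.9, 2.9], [-0.91, 2.17], [0.12, 2.37], [-1.06, 4.2], [0.26, 2.73], [-2.93, 2.93]. Speed limits (rad/s): [2.57, 2.57, 3.01, 3.14, 3.14, 3.14].

INTERFACE

Orientations are given as a unit quaternion [x, y, z, w].
In Python, from workcell import env, eyes gives the robot as it stands. The module is installed in compiled form; this text tells all that it offers.
- The arm moves only by the shell command python3 -m inch 'ROWS' [FORCE]. ROWS is JSON, one flat list of numbers, 7 for each row, row after row: the turn, a rotation vector about the tool's x, y, z in units of 6 degrees (1.0 is 6 degrees), then the shift along the tool's x, y, z in units of 25 mm (1.0 is 25 mm), then the finger opening in mm, from 0 to 85.4. A call has 1 to 10 rows; each row is the pose to reach, as a shift and turn from the pose measured when the call began, along the tool's axes at that moment; what a row does not reach only later rows make up. A row lasts 1/12 s, in which the tool goes at most 41.7 mm and 7.16 degrees, less where a joint would pass 70% of its speed; a pose out of reach is approached as far as the arm can. A call with a gripper value outside its range is refused whole. The fingers move at their own pace and stop on an object; FORCE is the grip in N (left out, the last holds). Time passes only in rows, so rows that repeat a pose let the fingers close. It gives the time, the measured TCP pose, the force and the opening at its end, in the units of the state.
- env.observe(): the state, without advancing time (a new reading comes with each control period).
- eyes.camera(name): name is "scene" or "top" or "wrist"; returns a dict with "pixels" (384x512x3 uint8, red, green, blue), "fovy" (degrees; the focal length in pixels is half the picture's height over the tangent of half this angle, whatever the lens; pixels are square), "cx", "cy" (the principal point, pixels), "view" (4x4, takes a point from world to camera coordinates). Camera axes: x right, y down, z forward; pixel columns grow to the right and rows downward; lengths in mm; the calibration is good to about 2 mm. A picture is of the moment at which its call begins. There is no depth.
- env.finish_job(): hands the job in, once; it reports no verdict.
The state is a dict: "clock": time; "qpos": joint angles; "joint_velocities": joint speeds; "joint_efforts": joint torques, N m; "eef_pos": TCP position; "tool_rot": TCP orientation; "wrist_force": force on the tool from outside, world axes, zero at the start; "torque": the same for the moment, N m; "gripper_width": opening from 0.0 (shut) to 1.0 (fully open).
Only numpy, scipy, OpenCV 4.12 (cv2) and the standard library are available. Lean on these libraries where they do the work, as an engineer would, in place of code of your own. Each camera call takes 0.05 s, during which the arm holds its last target.

TASK

Pick up the wooden-handled lifting rod, push its tip through the red eye on top of the steamer plate, and lift the plate hanging on the rod alone. Carry it over the stack of baking tins to the blue pot and finish still holding it there: hanging still and level, centred over the pot's mouth and about one centimetre above its rim, ready to be lowered in. The plate must never touch the pot, do not grip the plate itself, and leave the pot and everything else on the shelf where it stands.

Things in the scene. Friction and masses are not known exactly. Their poses are not given: they have to be found in the camera images.
- plate: Loose perforated aluminium steamer plate, 100 to 170 g: disc 150 mm across, 5 mm thick (rim 9 mm high), a 9 mm thick steel post in its middle with a red ring (the eye) on top, 106 mm high in all. Starts flat on the shelf, left or right of the tins. Origin: centre of the underside; z up, x along the axis of the eye's hole (the rod may enter from either side).
- plate_eye (a point): Centre of the eye's hole, 89 mm above the centre of the plate's underside. Hole 22 mm across, ring 6 mm thick, 34 mm outside; hole axis = plate's x, level. Hanging on the rod, the plate swings freely and settles level, the straight rod's centre line 7.5 mm above this point, 96.5 mm above the plate's underside.
- lifter: Loose lifting rod, 90 g, lying flat: dark wood handle 110 long, 22 wide, 26 high, with a 7 mm dark steel rod out of its +x end. Origin: centre of the handle's underside; x toward the rod's tip, z up. Handle from x = -55 to 55 mm (the eye cannot pass over it); rod centre line at z = 13 mm, straight from x = 55 to 115 mm, then rising to the tip. Pinch the handle across its width.
- lifter_tip (a point): Centre of the rod's rounded tip: 135 mm ahead of the lifter's origin and 19 mm above its underside; raised 6 mm over the last 20 mm so that the eye does not slide off.
- pot: Open blue enamelled pot, loose, 0.8 kg: 184 mm across outside, 176 mm inside the mouth, 90 mm high, with two dark wire handles at its +x and -x sides reaching 117 mm from its axis at 68 mm height. On the opposite side of the tins from the plate. Origin: centre of the underside, z up.
- pot_rim (a point): Centre of the pot's mouth at rim height, 90 mm above the shelf.
- tins: Stack of three nested rectangular aluminium baking tins, open at the top, 120 (x) by 170 (y) by 94 mm high, standing between plate and pot. Origin: centre of the underside, z up. Must not be moved.
- pie_dish: Clear glass pie dish, 224 mm across, 38 mm high, far to the right. Origin: centre of the underside. Bystander.
- reamer: Wooden citrus reamer lying on its side, 145 mm long, 46 mm high, on the far part of the shelf. Origin: under its middle; x along it. Bystander.
- spinner: Closed salad spinner, 236 mm across, 159 mm high to the lid plus a crank knob to 200 mm, far to the left. Origin: centre of the underside. Bystander.
- jar: Amber glass jar with a yellow cap, 76 mm across, 146 mm high at most, on the far part of the shelf beyond the tins. Origin: centre of the underside. Bystander.
Not all that is in view belongs to the job. What is meant by the lifter is not orange, and is the larger of those in its own colour. Leave any orange look-alike of the plate alone.

How it is judged:
By the outcome, as a careful person would: the job done as asked, in the order asked, and still so for the second after the job is handed in, while the arm keeps its last pose, push and grip.
It also fails if it takes over 72 s, if anything falls off the work surface, if the arm or the gripper's body presses on something with over 40 N, if the wrist force passes 120 N, or if a joint passes its speed limit or range.

## Working session

There is one attempt and no reset: what is moved stays moved. The work goes in short steps, Python scripts to look and compute and a shell command to move; the robot and the scene stay as the last step left them, time stands still between calls to the robot, and variables do not carry over. Pictures are saved under pics/ and viewed, and the job is handed in when it is done.

```bash
mkdir -p pics; cat > h.py <<'E'
import numpy as np, cv2
from workcell import env, eyes
def snap(n,f,crop=None,s=1):
    d=eyes.camera(n); im=d["pixels"][:,:,::-1]
    np.savez('pics/'+f+'.npz',view=d['view'],fovy=d['fovy'],cx=d['cx'],cy=d['cy'],px=d['pixels'])
    if crop: im=im[crop[1]:crop[3],crop[0]:crop[2]]
    cv2.imwrite('pics/'+f+'.png',cv2.resize(im,None,fx=s,fy=s,interpolation=cv2.INTER_CUBIC))
    return d
def load(f): return np.load('pics/'+f+'.npz')
def crop(f,c,s,o):
    im=load(f)['px'][:,:,::-1][c[1]:c[3],c[0]:c[2]]
    cv2.imwrite('pics/'+o+'.png',cv2.resize(im,None,fx=s,fy=s,interpolation=cv2.INTER_CUBIC))
def ray(d,u,v):
    V=np.array(d['view']);f=192/np.tan(np.radians(float(d['fovy']))/2)
    r=V[:3,:3].T@np.array([(u-float(d['cx']))/f,(v-float(d['cy']))/f,1]);c=-V[:3,:3].T@V[:3,3]
    return c,r
def atz(d,u,v,z):
    c,r=ray(d,u,v);return c+r*(z-c[2])/r[2]
def proj(d,p):
    V=np.array(d['view']);f=192/np.tan(np.radians(float(d['fovy']))/2)
    q=V[:3,:3]@np.array(p)+V[:3,3];return np.array([q[0]/q[2]*f+float(d['cx']),q[1]/q[2]*f+float(d['cy'])])
def tri(obs):
    A=np.zeros((3,3));b=np.zeros(3)
    for d,u,v in obs:
        c,r=ray(d,u,v);r=r/np.linalg.norm(r);P=np.eye(3)-np.outer(r,r);A+=P;b+=P@c
    return np.linalg.solve(A,b)
E
python3 - <<'E'
from h import *
np.set_printoptions(precision=3,suppress=True)
for n in("scene","top","wrist"):
    d=snap(n,n+"0",s=1.5); print(n,d['fovy'],d['cx'],d['cy'],ray(d,256,192)[0])
print(env.observe(),env.grasp_offset)
E
```

```text
scene 52.28127698366588 254.68792849948935 192.65256230793452 [ 965.892 -642.137 1257.246]
top 46.12366387804216 252.46945524297018 189.6507911226983 [ 241.256   26.692 1487.88 ]
wrist 62.39559428848569 256.48596707970455 189.8045286867431 [ 271.742 -454.132  373.616]
{'clock': 0.15, 'qpos': array([-1.237,  0.053,  1.401, -0.   ,  1.689, -0.07 ]), 'joint_velocities': array([-0.002, -0.002, -0.004,  0.001, -0.002, -0.001]), 'joint_efforts': array([  0.001, -38.195, -36.042,   0.   ,   0.005,  -0.   ]), 'eef_pos': array([ 206.218, -482.559,  230.679]), 'tool_rot': array([ 0.98 ,  0.201, -0.   , -0.001]), 'wrist_force': array([-0.526, -1.352,  0.43 ]), 'torque': array([ 0.026,  0.004, -0.004]), 'gripper_width': 1.0043505513904636} -18.700000000000003
```

View pics/scene0.png

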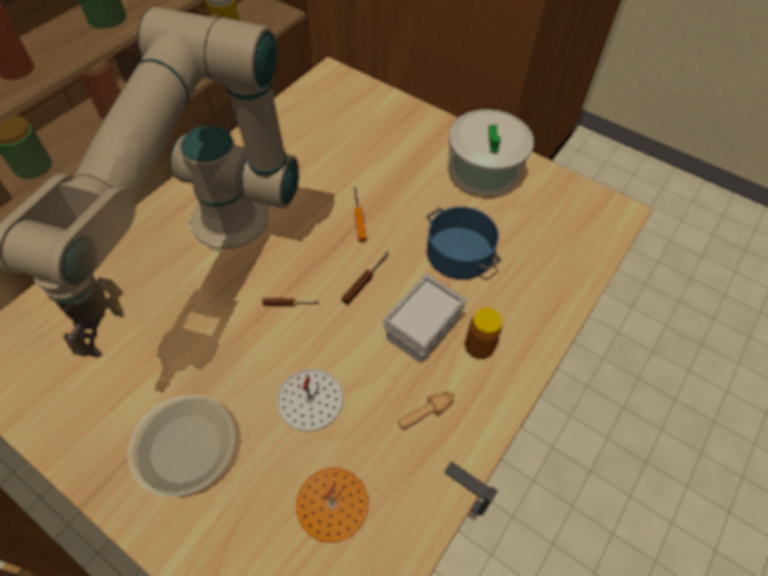

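View pics/top0.png

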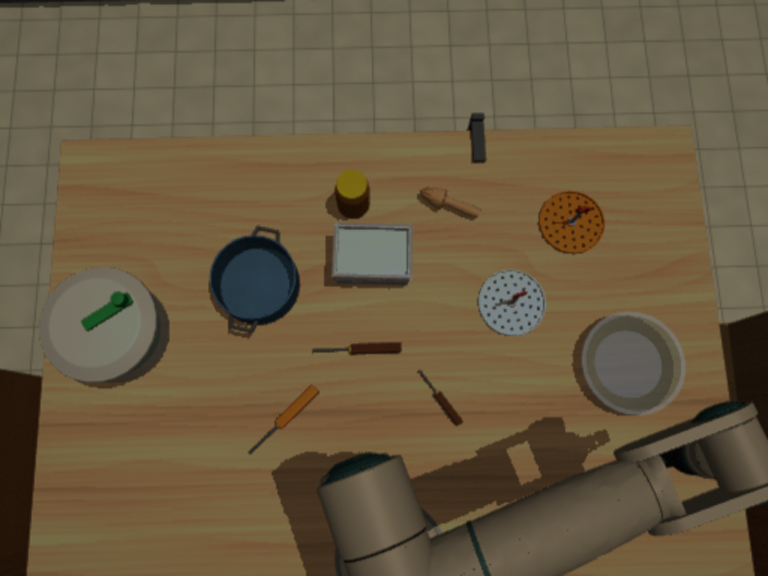

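View pics/wrist0.png

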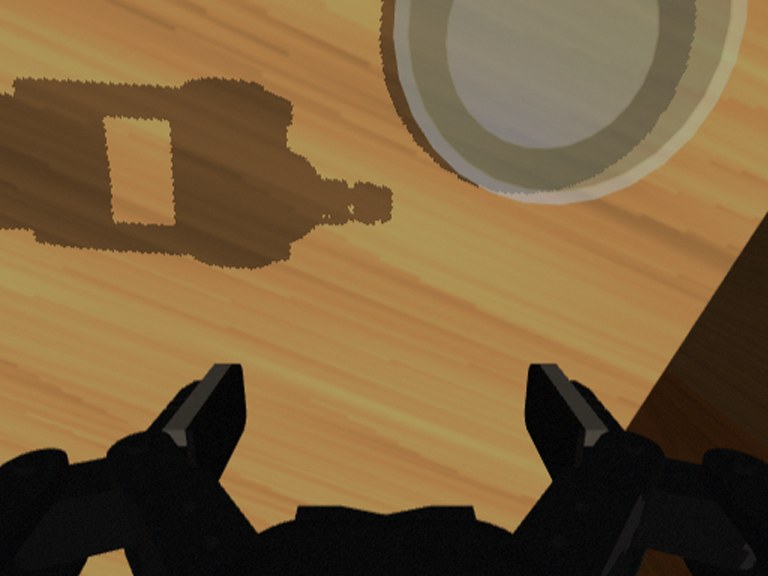

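Of the two dark-wood rods, the larger is near top-image (357,349) in the 1.5x view, with its tip to the left. The white plate is at (512,302), the pot at (255,280) and the tins at (372,254). I'll enlarge these.

```bash
python3 - <<'E'
from h import *
a=[]
for f,c,s in(("top0",(200,215,280,250),7),("top0",(310,170,375,232),7),("scene0",(220,160,268,208),7),("scene0",(180,240,236,292),7)):
    im=load(f)['px'][:,:,::-1][c[1]:c[3],c[0]:c[2]]; a.append(cv2.resize(im,(390,290),interpolation=cv2.INTER_CUBIC)); print(f,c,390/(c[2]-c[0]),290/(c[3]-c[1]))
cv2.imwrite('pics/m1.png',np.vstack([np.hstack(a[:2]),np.hstack(a[2:])]))
E
```

```text
top0 (200, 215, 280, 250) 4.875 8.285714285714286
top0 (310, 170, 375, 232) 6.0 4.67741935483871
scene0 (220, 160, 268, 208) 8.125 6.041666666666667
scene0 (180, 240, 236, 292) 6.964285714285714 5.576923076923077
```

View pics/m1.png

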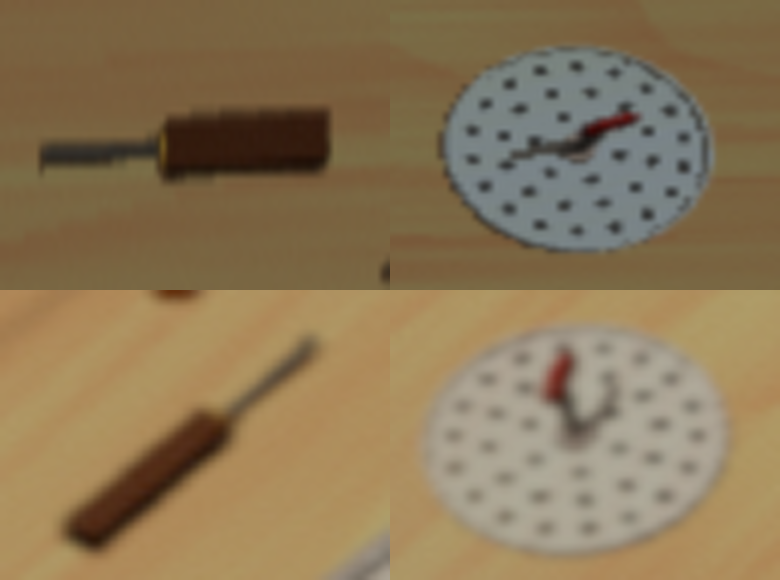

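```bash
python3 - <<'E'
from h import *
np.set_printoptions(precision=1,suppress=True)
t=load('top0');s=load('scene0')
hc=atz(t,233.4,232.6,20);h2=atz(t,267.5,232,20);tip=atz(t,208.2,234,19)
print('handle',hc,h2,(hc+h2)/2,'tip',tip, np.linalg.norm(hc-h2),np.degrees(np.arctan2(*(hc-h2)[1::-1])))
print('scene tip',atz(s,220+315/8.125,160+50/6.04,19))
print('plate',atz(t,341.1,201.7,5))
print('plate sc',atz(s,180+576/6.964-0,240+(440-290)/5.577,9) if 0 else atz(s,180+(577-390)/6.964,240+(440-290)/5.577,6))
print('eye',tri([(t,346.9,196.1),(s,180+(559-390)/6.964,240+(374-290)/5.577)]))
print('eye@98',atz(t,346.9,196.1,92),atz(s,180+(559-390)/6.964,240+(374-290)/5.577,89))
print('ends',atz(t,310+193/6,170+130/4.677,89),atz(t,310+248/6,170+118/4.677,95))
# pot rim ellipse in top /1.5
print('pot',atz(t,255/1.5,279/1.5,90),[atz(t,u/1.5,279/1.5,90) for u in(211,299)],[atz(t,170,v/1.5,90) for v in(235,324)])
print('pot handles',atz(t,266/1.5,236/1.5,68),atz(t,241/1.5,327/1.5,68))
print('tins',[atz(t,u/1.5,v/1.5,94) for u,v in((333,225),(412,227),(410,285),(331,283))])
E
```

```text
handle [430.8  72.4  20. ] [429.6 -39.1  20. ] [430.2  16.7  20. ] tip [428.7 154.7  19. ] 111.43065464848591 89.37352420382118
scene tip [437.  153.8  19. ]
plate [ 526.5 -290.5    5. ]
plate sc [ 533.9 -289.3    6. ]
eye [ 529.1 -289.2   93. ]
eye@98 [ 527.3 -291.6   92. ] [ 529.5 -285.8   89. ]
ends [ 522.9 -276.8   89. ] [ 529.1 -305.2   95. ]
pot [576.2 268.6  90. ] [array([578.8, 361.7,  90. ]), array([573.7, 175.5,  90. ])] [array([673.5, 269.7,  90. ]), array([479.7, 267.6,  90. ])]
pot handles [677.4 249.5  68. ] [477.8 300.9  68. ]
tins [array([690.2, 101.5,  94. ]), array([681.1, -68.6,  94. ]), array([553.2, -59.2,  94. ]), array([562.1, 107.6,  94. ])]
```

```bash
cat >> h.py <<'E'
from scipy.spatial.transform import Rotation as R
def rel(p,yaw):
    """tool-down target: TCP p, tool x heading yaw deg -> units"""
    o=env.observe();R0=R.from_quat(o['tool_rot'])
    R1=R.from_matrix(R.from_euler('z',yaw,degrees=True).as_matrix()@np.diag([1,-1,-1]))
    rv=(R0.inv()*R1).as_rotvec(degrees=True)/6
    sh=R0.inv().apply(np.array(p)-o['eef_pos'])/25
    x=R0.apply([1,0,0])
    print('now',o['eef_pos'].round(1),'yaw',np.degrees(np.arctan2(x[1],x[0])).round(2),'toolz',R0.apply([0,0,1]).round(3),'t',round(o['clock'],2),'F',np.round(o['wrist_force'],1),'w',round(o['gripper_width']*85.4,1))
    print('turn',rv.round(2),'shift',sh.round(2))
E
python3 -c "
from h import *
rel([430,17,140],89.4)"
```

```text
now [ 206.2 -482.6  230.7] yaw 23.13 toolz [-0.     0.001 -1.   ] t 0.15 F [-0.5 -1.4  0.4] w 85.8
turn [-1.000e-02 -1.000e-02 -1.104e+01] shift [ 16.08 -14.85   3.65]
```

```bash
python3 -m inch '[0,0,-0.3,0.5,-0.5,0.1,85, 0,0,-1,1.5,-1.4,0.3,85, 0,0,-1.8,2.6,-2.4,0.6,85, 0,0,-2.6,3.7,-3.4,0.9,85, 0,0,-3.4,4.8,-4.4,1.1,85, 0,0,-4.2,5.9,-5.4,1.4,85, 0,0,-5,7,-6.5,1.6,85, 0,0,-5.8,8.1,-7.5,1.8,85, 0,0,-6.6,9.2,-8.5,2.1,85, 0,0,-7.4,10.3,-9.5,2.4,85]' 80
python3 -c "
from h import *
rel([430,17,140],89.4)"
```

```text
clock: 0.98
eef_pos: [350.0, -161.2, 170.8]
tool_rot: [0.83, 0.557, 0.0, -0.0]
wrist_force: [0.7, -0.8, -0.1]
gripper_width: 0.998
now [ 350.  -161.2  170.8] yaw 67.75 toolz [ 0.     0.001 -1.   ] t 0.98 F [ 0.7 -0.8 -0.1] w 85.3
turn [ 0.   -0.01 -3.61] shift [7.81 0.27 1.24]
```

```bash
python3 -m inch '[0,0,-0.6,1.2,0,0.2,85, 0,0,-1.2,2.4,0.1,0.4,85, 0,0,-1.8,3.6,0.1,0.6,85, 0,0,-2.4,4.8,0.2,0.8,85, 0,0,-2.9,5.9,0.2,1,85, 0,0,-3.3,6.8,0.3,1.1,85, 0,0,-3.5,7.4,0.3,1.2,85, 0,0,-3.6,7.8,0.3,1.24,85, 0,0,-3.6,7.8,0.3,1.24,85, 0,0,-3.6,7.8,0.3,1.24,85]' 
python3 -c "
from h import *
rel([430,17,5],89.4)
snap('wrist','w1',s=1.5);snap('top','t1',(190,90,400,300),3)"
```

```text
clock: 1.82
eef_pos: [430.5, 16.3, 139.8]
tool_rot: [0.711, 0.703, 0.0, -0.0]
wrist_force: [0.3, 0.2, 0.1]
gripper_width: 0.994
now [430.5  16.3 139.8] yaw 89.36 toolz [-0.  0. -1.] t 1.82 F [0.3 0.2 0.1] w 84.9
turn [-0.   -0.   -0.01] shift [ 0.02 -0.02  5.39]
```

View pics/w1.png

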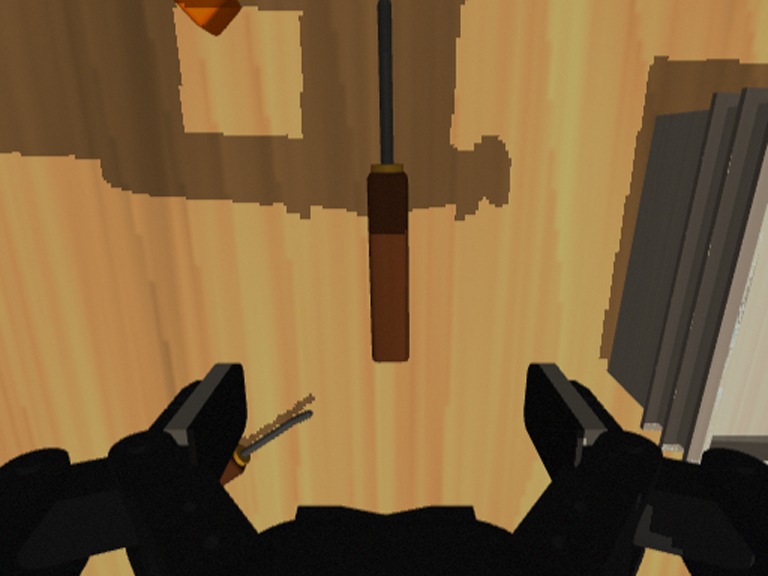

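View pics/t1.png

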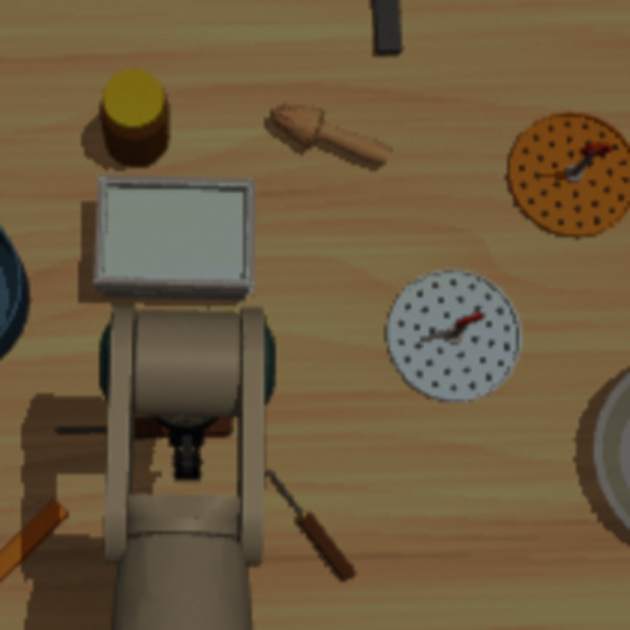

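```bash
python3 - <<'E'
from h import *
np.set_printoptions(precision=1,suppress=True)
w=load('w1')
a=atz(w,388/1.5,174/1.5,26);b=atz(w,390.5/1.5,360/1.5,20);tp=atz(w,384.5/1.5,3/1.5,19)
print(a,b,np.linalg.norm(a-b),(a+b)/2,tp)
print('edges',[atz(w,u/1.5,v/1.5,26) for u,v in((368,177),(408,177),(372,350),(409,350))])
c,r=ray(w,256,190);print(c,r)
E
```

```text
[432.7  74.3  26. ] [433.1 -35.4  20. ] 109.88926583002953 [432.9  19.5  23. ] [431.8 156.2  19. ]
edges [array([422.1,  72.9,  26. ]), array([443.2,  72.6,  26. ]), array([422.3, -26.1,  26. ]), array([443.9, -26.3,  26. ])]
[431.5  87.9 282.9] [-0.  -0.3 -1. ]
```

```bash
python3 -c "
from h import *
rel([433,19.5,5],90)"
python3 -m inch '[0,0,0,0.1,0,0.8,85, 0,0,-0.1,0.13,0.1,1.8,85, 0,0,-0.1,0.13,0.1,2.8,85, 0,0,-0.1,0.13,0.1,3.7,85, 0,0,-0.1,0.13,0.1,4.4,60, 0,0,-0.1,0.13,0.1,5,60, 0,0,-0.1,0.13,0.1,5.25,60, 0,0,-0.1,0.13,0.1,5.37,50, 0,0,-0.1,0.13,0.1,5.39,50, 0,0,-0.1,0.13,0.1,5.39,50]'
python3 -c "
from h import *
rel([433,19.5,4.5],90)"
```

```text
now [430.6  15.7 140. ] yaw 89.28 toolz [ 0.  0. -1.] t 1.92 F [ 0.2  0.1 -0.2] w 84.9
turn [ 0.   -0.   -0.12] shift [0.15 0.09 5.4 ]
clock: 2.75
eef_pos: [433.7, 18.7, 6.2]
tool_rot: [0.708, 0.706, 0.001, 0.0]
wrist_force: [-0.3, -0.5, 0.7]
gripper_width: 0.588
now [433.7  18.7   6.2] yaw 89.84 toolz [ 0.002  0.    -1.   ] t 2.75 F [-0.3 -0.5  0.7] w 50.2
turn [ 0.02 -0.   -0.03] shift [ 0.03 -0.03  0.07]
```

```bash
python3 -m inch '[0,0,0,0,0,0.07,10, 0,0,0,0,0,0.07,10, 0,0,0,0,0,0.07,10, 0,0,0,0,0,0.07,10, 0,0,0,0,0,0.07,10, 0,0,0,0,0,0.07,10]' 80
python3 -c "
from h import *
rel([433,19.5,150],90)"
```

```text
clock: 3.25
eef_pos: [434.5, 18.7, 5.4]
tool_rot: [0.708, 0.706, 0.001, 0.001]
wrist_force: [-0.3, -0.1, 5.7]
gripper_width: 0.239
now [434.5  18.7   5.4] yaw 89.85 toolz [ 0.004  0.    -1.   ] t 3.25 F [-0.3 -0.1  5.7] w 20.4
turn [ 0.03 -0.   -0.02] shift [ 0.03 -0.04 -5.78]
```

```bash
python3 -m inch '[0,0,0,0,0,-0.3,10, 0,0,0,0,0,-1,10, 0,0,0,0,0,-2,10, 0,0,0,0,0,-3,10, 0,0,0,0,0,-4,10, 0,0,0,0,0,-4.8,10, 0,0,0,0,0,-5.4,10, 0,0,0,0,0,-5.75,10, 0,0,0,0,0,-5.8,10]' 80
python3 -c "
from h import *
rel([342,-330,150],12)"
```

```text
clock: 4.0
eef_pos: [434.6, 18.6, 152.4]
tool_rot: [0.708, 0.706, 0.002, 0.002]
wrist_force: [0.5, -0.7, -1.0]
gripper_width: 0.24
now [434.6  18.6 152.4] yaw 89.86 toolz [ 0.007  0.    -1.   ] t 4.0 F [ 0.5 -0.7 -1. ] w 20.5
turn [ 0.05 -0.04 12.98] shift [-13.95  -3.67   0.07]
```

```bash
python3 -m inch '[0,0,0.4,-0.4,-0.1,0,10, 0,0,1.2,-1.2,-0.3,0,10, 0,0,2.1,-2.2,-0.6,0,10, 0,0,3.1,-3.3,-0.9,0,10, 0,0,4.1,-4.4,-1.2,0,10, 0,0,5.1,-5.5,-1.4,0,10, 0,0,6.1,-6.6,-1.7,0,10, 0,0,7.1,-7.7,-2,0,10, 0,0,8.1,-8.8,-2.3,0,10, 0,0,9.1,-9.8,-2.6,0,10]'
python3 -c "
from h import *
rel([342,-330,150],12)"
```

```text
clock: 4.83
eef_pos: [367.4, -227.8, 150.5]
tool_rot: [0.954, 0.299, 0.002, 0.0]
wrist_force: [-0.0, -0.0, -1.1]
gripper_width: 0.233
now [ 367.4 -227.8  150.5] yaw 34.8 toolz [ 0.005  0.001 -1.   ] t 4.83 F [-0.  -0.  -1.1] w 19.9
turn [ 0.01 -0.05  3.8 ] shift [-3.17  2.78  0.01]
```

```bash
python3 -m inch '[0,0,0.9,-0.8,0.7,0,10, 0,0,1.8,-1.5,1.3,0,10, 0,0,2.6,-2.2,1.9,0,10, 0,0,3.2,-2.7,2.3,0,10, 0,0,3.6,-3,2.6,0,10, 0,-0.05,3.8,-3.17,2.78,0,10, 0,-0.05,3.8,-3.17,2.78,0,10, 0,-0.05,3.8,-3.17,2.78,0,10]'
python3 -c "
from h import *
rel([342,-330,150],12)
snap('wrist','w2',s=1.5);snap('scene','s2',(130,190,330,340),4);snap('top','t2',(230,150,430,300),4)"
```

```text
clock: 5.5
eef_pos: [341.9, -329.6, 149.7]
tool_rot: [0.994, 0.105, -0.0, -0.0]
wrist_force: [1.1, 0.1, -1.2]
gripper_width: 0.242
now [ 341.9 -329.6  149.7] yaw 12.05 toolz [-0.001  0.    -1.   ] t 5.5 F [ 1.1  0.1 -1.2] w 20.7
turn [-0.    0.01  0.01] shift [-0.    0.02 -0.01]
```

View pics/w2.png

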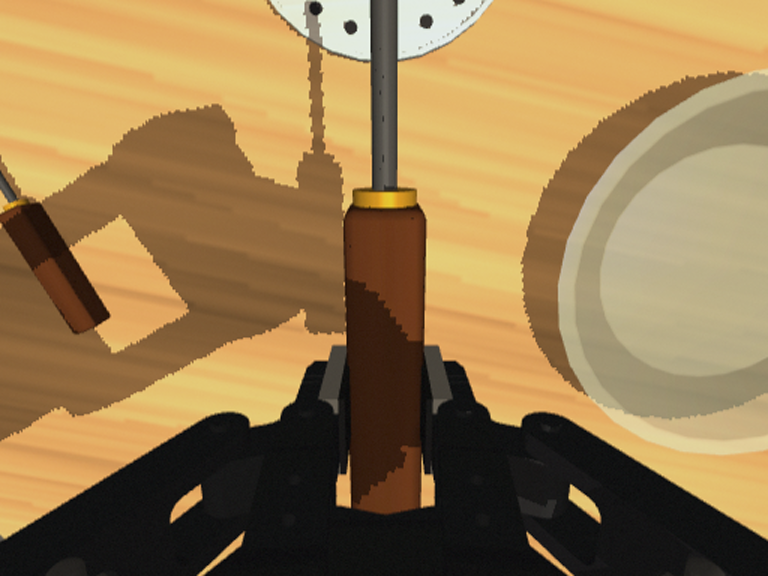

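View pics/s2.png

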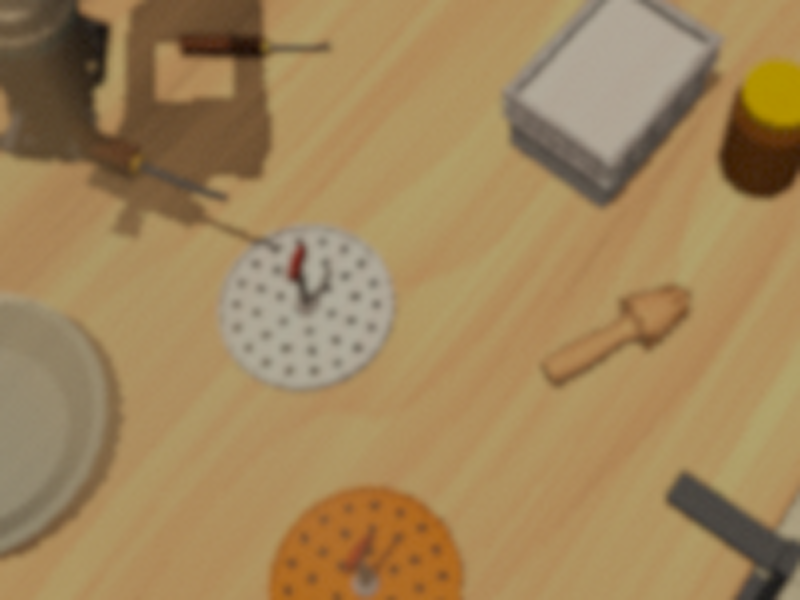

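View pics/t2.png

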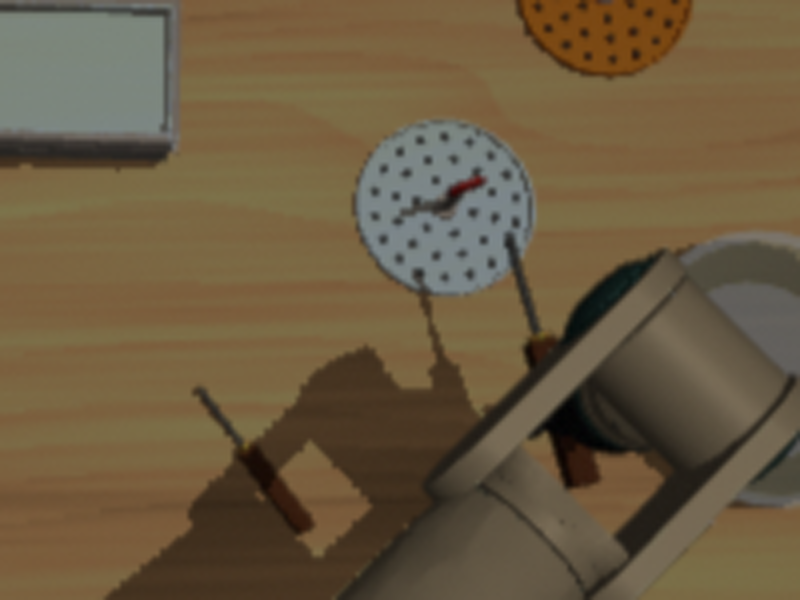

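```bash
python3 -c "
from h import *
rel([436,-264,180],12)"
```

```text
now [ 342.2 -329.3  150.1] yaw 12.1 toolz [-0.    -0.001 -1.   ] t 5.65 F [-0.2 -0.4  0.6] w 20.1
turn [0.   0.   0.02] shift [ 4.21 -1.77 -1.2 ]
```

```bash
python3 -m inch '[0,0,0,0.3,-0.3,-0.4,10, 0,0,0,0.9,-0.7,-0.9,10, 0,0,0,1.8,-1.1,-1.2,10, 0,0,0,2.7,-1.5,-1.2,10, 0,0,0,3.5,-1.77,-1.2,10, 0,0,0,4,-1.77,-1.2,10, 0,0,0,4.2,-1.77,-1.2,10, 0,0,0,4.2,-1.77,-1.2,10, 0,0,0,4.2,-1.77,-1.2,10]'
python3 -c "
from h import *
rel([436,-264,180],12)
snap('wrist','w3',s=1.5)"
```

```text
clock: 6.4
eef_pos: [435.5, -263.7, 180.4]
tool_rot: [0.994, 0.106, -0.0, 0.0]
wrist_force: [-0.5, 0.1, -1.0]
gripper_width: 0.236
now [ 435.5 -263.7  180.4] yaw 12.14 toolz [-0.    -0.001 -1.   ] t 6.4 F [-0.5  0.1 -1. ] w 20.2
turn [0.01 0.   0.02] shift [0.02 0.01 0.02]
```

View pics/w3.png

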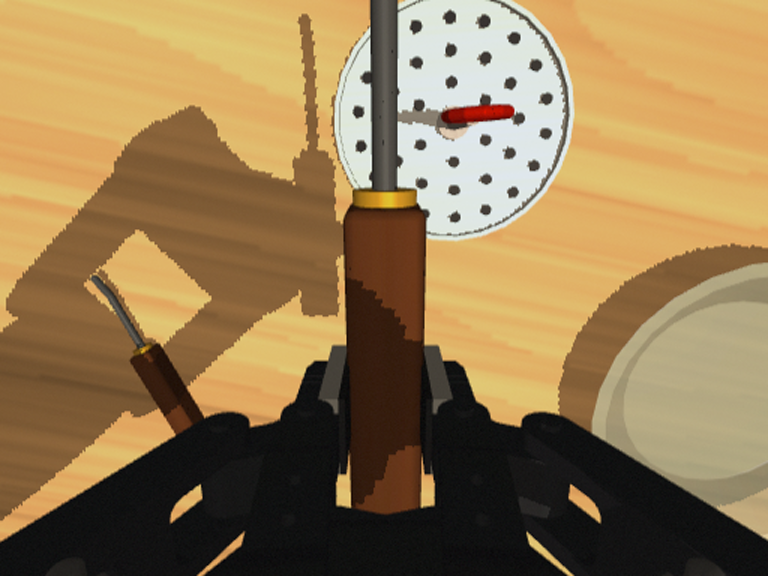

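The wrist picture shows the red ring nearly edge-on from (442,117) to (514,111), almost square to the rod. The disc spans columns 335 to 574. Next I'll fit a ring model to the red pixels.

```bash
cat > fit.py <<'E'
from h import *
from scipy.optimize import minimize
from scipy.ndimage import distance_transform_edt
def mask(d):
    p=d['px'].astype(int);return (p[...,0]>1.8*p[...,1]+10)&(p[...,0]>1.8*p[...,2]+10)
def fit(d,box,x0):
    m=mask(d);z=np.zeros_like(m);z[box[1]:box[3],box[0]:box[2]]=m[box[1]:box[3],box[0]:box[2]];m=z
    print('red px',m.sum(),np.argwhere(m).min(0),np.argwhere(m).max(0))
    k=6;bx=box
    tgt=cv2.resize(m[bx[1]:bx[3],bx[0]:bx[2]].astype(np.float32),None,fx=k,fy=k,interpolation=cv2.INTER_LINEAR)
    t=np.linspace(0,2*np.pi,48,endpoint=False)
    def sil(q):
        x,y,yaw=q;a=np.array([np.cos(yaw),np.sin(yaw),0]);b=np.array([-np.sin(yaw),np.cos(yaw),0]);img=np.zeros(tgt.shape,np.float32)
        for i in range(48):
            pts=[]
            for th in (t[i],t[(i+1)%48]):
                rd=b*np.cos(th)+np.array([0,0,1])*np.sin(th);c=np.array([x,y,89])+14*rd
                pts+=[proj(d,c+3*(np.cos(p)*rd+np.sin(p)*a)) for p in np.linspace(0,2*np.pi,12)]
            pts=(np.array(pts)-[bx[0]-.5,bx[1]-.5])*k
            cv2.fillConvexPoly(img,cv2.convexHull(np.round(pts*16).astype(np.int32)),1,cv2.LINE_8,4)
        return cv2.GaussianBlur(img,(0,0),k*.5)
    T=cv2.GaussianBlur(tgt,(0,0),k*.2)
    f=lambda q:((sil([q[0],q[1],q[2]/30])-T)**2).mean()
    best=min((minimize(f,[x0[0],x0[1],w*30],method='Nelder-Mead',options=dict(initial_simplex=[[x0[0],x0[1],w*30],[x0[0]+3,x0[1],w*30],[x0[0],x0[1]+3,w*30],[x0[0],x0[1],w*30+4]])) for w in np.radians([-5,8,20])),key=lambda r:r.fun)
    print('eye',best.x[:2].round(1),'yaw',np.degrees(best.x[2]/30).round(1),best.fun,f(best.x+[0,0,3]))
E
python3 - <<'E'
from fit import *
np.set_printoptions(precision=1,suppress=True)
fit(load('w3'),(285,60,350,90),(528,-290))
fit(load('t2'),(330,185,365,210),(528,-290))
fit(load('s2'),(195,245,212,270),(528,-290))
w=load('w3')
print('disc cx', [atz(w,u/1.5,v/1.5,9) for u,v in((335,115),(574,110),(455,240))])
print('tip,rod', atz(w,384/1.5,190/1.5,188),atz(w,384/1.5,2/1.5,188))
E
```

```text
Still running in the background as job /tmp/bash_jobs.1000/fbe78a60e3c9 (pid 878). You'll get a notice when it ends.
```

```bash
kill -- -$(cat /tmp/bash_jobs.1000/fbe78a60e3c9/pid); sed -i "s/^def load.*/def load(f):\n    z=np.load('pics\/'+f+'.npz');return {k:z[k] for k in z.files}/" h.py
timeout 500 python3 - <<'E'
from fit import *
np.set_printoptions(precision=1,suppress=True)
w=load('w3')
print('disc cx', [atz(w,u/1.5,v/1.5,9) for u,v in((335,115),(574,110),(455,240))])
print('tip,rod', atz(w,384/1.5,190/1.5,188),atz(w,384/1.5,2/1.5,188),flush=True)
fit(load('w3'),(285,60,350,90),(528,-290))
fit(load('t2'),(330,185,365,210),(528,-290))
fit(load('s2'),(195,245,212,270),(528,-290))
E
```

```text
disc cx [array([ 516.5, -213.6,    9. ]), array([ 550.5, -358.4,    9. ]), array([ 455.5, -306.5,    9. ])]
tip,rod [ 493.4 -250.2  188. ] [ 539.1 -240.4  188. ]
red px 453 [ 70 294] [ 81 342]
eye [ 528.  -286.5] yaw 16.7 0.008843696676194668 0.04408393
red px 12 [194 343] [198 349]
eye [ 528.2 -289.2] yaw 33.1 0.006556906271725893 0.0075519704
red px 8 [253 203] [258 204]
eye [ 525.3 -286. ] yaw 51.0 0.02025415189564228 0.025285758
```

```bash
python3 -c "
from h import *
rel([370.3,-335,130],16.7)"
```

```text
now [ 435.3 -264.   180.4] yaw 12.1 toolz [-0.    -0.001 -1.   ] t 6.45 F [ 0.7  0.5 -1. ] w 20.3
turn [ 0.01  0.   -0.77] shift [-3.13  2.23  2.02]
```

```bash
python3 -m inch '[0,0,-0.1,-0.5,0.3,0.1,10, 0,0,-0.3,-1.2,0.8,0.3,10, 0,0,-0.5,-1.9,1.3,0.7,10, 0,0,-0.7,-2.5,1.8,1.2,10, 0,0,-0.77,-3,2.1,1.7,10, 0,0,-0.77,-3.13,2.23,2.02,10, 0,0,-0.77,-3.13,2.23,2.02,10, 0,0,-0.77,-3.13,2.23,2.02,10]'
python3 -c "
from h import *
rel([370.3,-335,78.5],16.7)"
```

```text
clock: 7.12
eef_pos: [370.3, -334.8, 130.0]
tool_rot: [0.989, 0.145, -0.0, 0.0]
wrist_force: [0.4, 0.8, -1.4]
gripper_width: 0.238
now [ 370.3 -334.8  130. ] yaw 16.65 toolz [-0. -0. -1.] t 7.12 F [ 0.4  0.8 -1.4] w 20.3
turn [ 0.    0.   -0.01] shift [-0.    0.01  2.06]
```

```bash
python3 -m inch '[0,0,0,0,0,0.4,10, 0,0,0,0,0,1,10, 0,0,0,0,0,1.6,10, 0,0,0,0,0,1.95,10, 0,0,0,0,0,2.06,10, 0,0,0,0,0,2.06,10]'
python3 -c "
from h import *
rel([370.3,-335,78.5],16.7)
snap('wrist','w4',s=1.5);snap('scene','s4',(160,210,260,285),8);snap('top','t4',(290,160,390,235),8)"
```

```text
clock: 7.62
eef_pos: [370.4, -334.3, 78.0]
tool_rot: [0.989, 0.145, -0.0, -0.0]
wrist_force: [-0.1, -1.3, 0.0]
gripper_width: 0.239
now [ 370.4 -334.3   78. ] yaw 16.68 toolz [-0.001  0.001 -1.   ] t 7.62 F [-0.1 -1.3  0. ] w 20.4
turn [-0.01  0.01 -0.  ] shift [-0.01  0.03 -0.02]
```

View pics/w4.png

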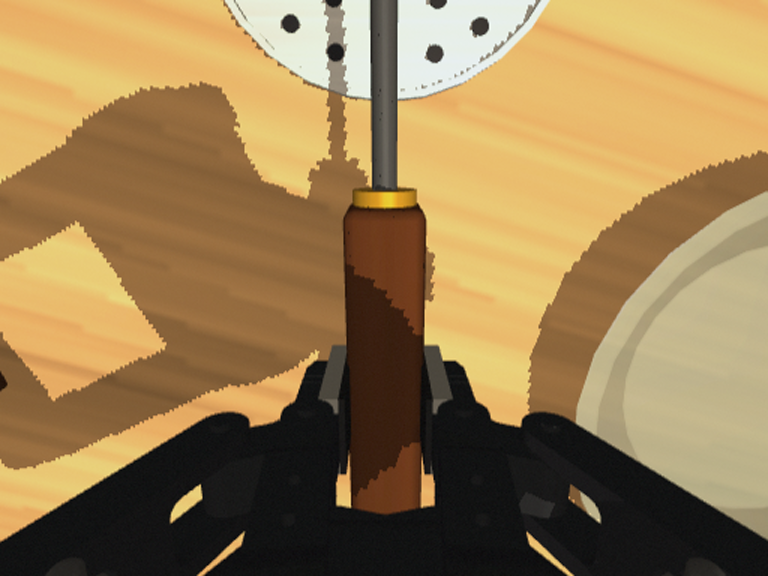

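View pics/s4.png

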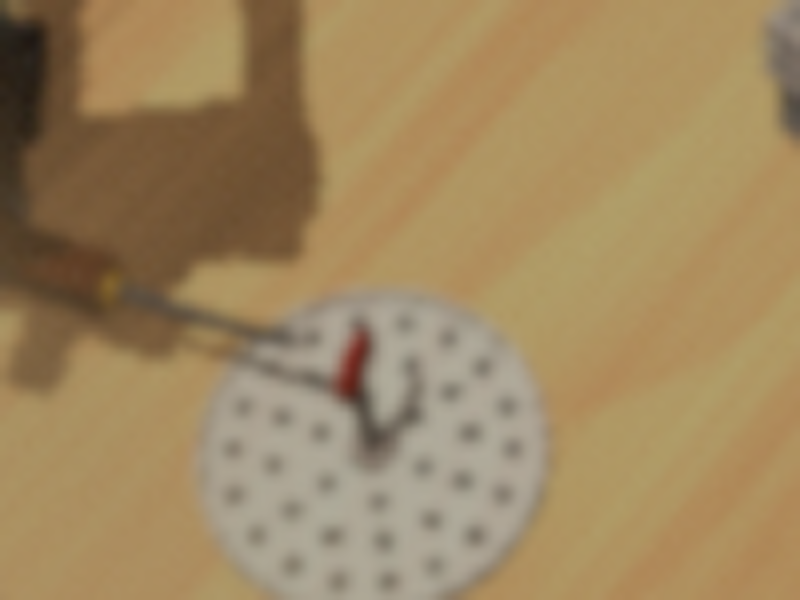

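View pics/t4.png

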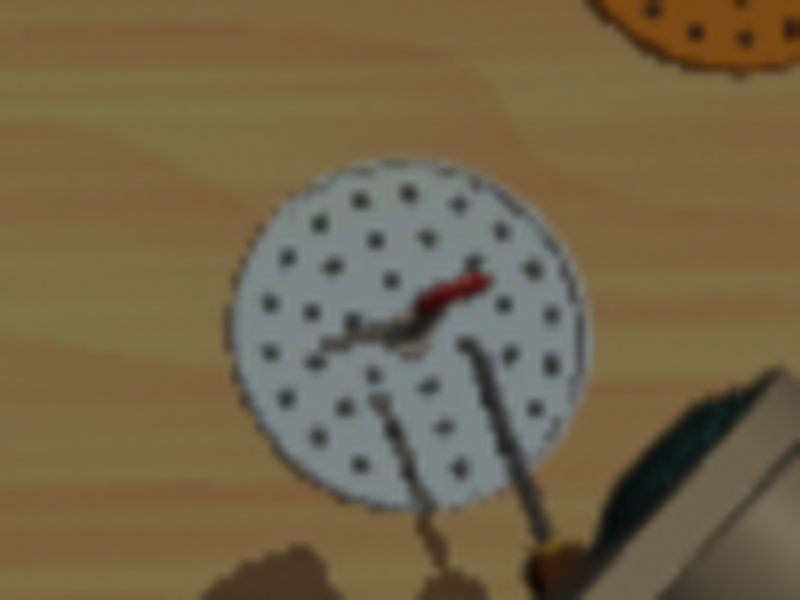

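```bash
timeout 500 python3 - <<'E'
from fit import *
np.set_printoptions(precision=1,suppress=True)
t=load('t4');s=load('s4')
print('tip pred top',(proj(t,(500.2,-294.3,92))-[290,160])*8,'scene',(proj(s,(500.2,-294.3,92))-[160,210])*8)
for y in (-284.5,-286.5,-289.5): print(y,'eye top',(proj(t,(528,y,89))-[290,160])*8,'scene',(proj(s,(528,y,89))-[160,210])*8)
b=np.array([-.287,.958,0])
for sg in(-1,1): print('ring side',(proj(t,np.array([528,-286.5,89])+17*sg*b)-[290,160])*8,(proj(s,np.array([528,-286.5,89])+17*sg*b)-[160,210])*8)
print('ring top/bottom',[((proj(t,(528,-286.5,z))-[290,160])*8,(proj(s,(528,-286.5,z))-[160,210])*8) for z in(72,106)])
E
```

```text
tip pred top [467.3 355.9] scene [284.5 333.8]
-284.5 eye top [435.7 289.2] scene [353.3 356. ]
-286.5 eye top [440.7 289. ] scene [350.2 359.6]
-289.5 eye top [448.2 288.8] scene [345.4 365.1]
ring side [480.6 275.9] [333.5 396.1]
ring side [400.7 302.2] [366.6 323.6]
ring top/bottom [(array([431.9, 297.8]), array([354.1, 377.4])), (array([449.7, 280.1]), array([346.2, 341.5]))]
```

```bash
python3 -c "
from h import *
rel([444,-314.3,78.2],16.7)"
```

```text
now [ 370.8 -335.2   79.6] yaw 16.66 toolz [ 0.001 -0.001 -1.   ] t 7.77 F [ 0.2 -0.6 -0.6] w 20.2
turn [ 0.02 -0.   -0.01] shift [3.04 0.04 0.06]
```

```bash
python3 -m inch '[0,0,0,0.2,0.04,0.03,10, 0,0,0,0.45,0.04,0.04,10, 0,0,0,0.7,0.04,0.04,10, 0,0,0,0.95,0.04,0.04,10, 0,0,0,1.2,0.04,0.04,10, 0,0,0,1.45,0.04,0.04,10, 0,0,0,1.7,0.04,0.04,10, 0,0,0,1.8,0.04,0.04,10, 0,0,0,1.8,0.04,0.04,10]'
python3 -c "
from h import *
rel([444,-314.3,78.2],16.7)
snap('wrist','w5',s=1.5);snap('scene','s5',(160,210,260,285),8);snap('top','t5',(290,160,390,235),8)"
```

```text
clock: 8.52
eef_pos: [414.8, -322.9, 78.5]
tool_rot: [0.989, 0.145, 0.0, 0.001]
wrist_force: [-0.1, -0.4, -1.0]
gripper_width: 0.24
now [ 414.8 -322.9   78.5] yaw 16.7 toolz [ 0.001 -0.001 -1.   ] t 8.52 F [-0.1 -0.4 -1. ] w 20.5
turn [ 0.01 -0.    0.  ] shift [1.22 0.01 0.01]
```

View pics/w5.png

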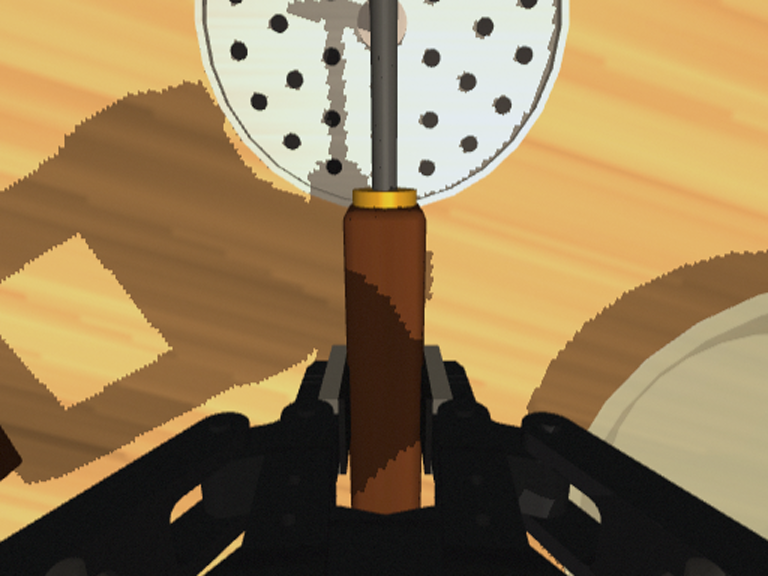

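View pics/s5.png

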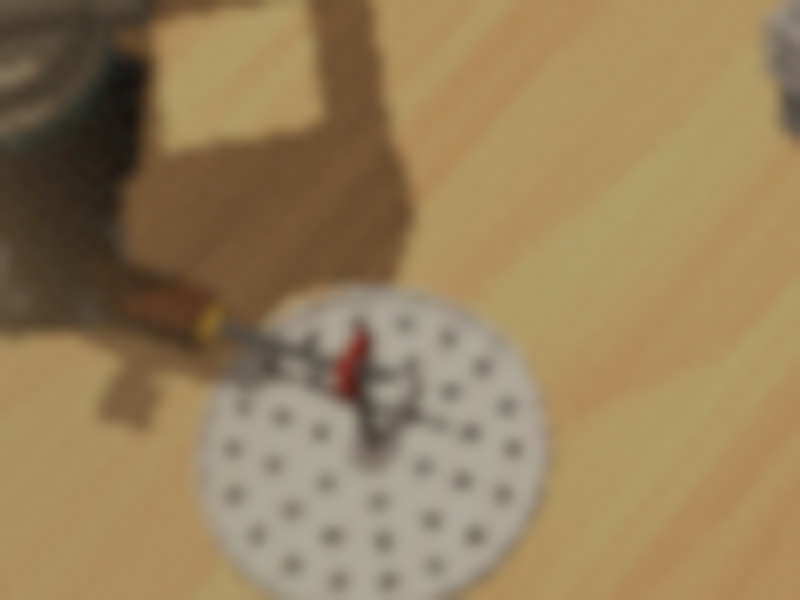

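View pics/t5.png

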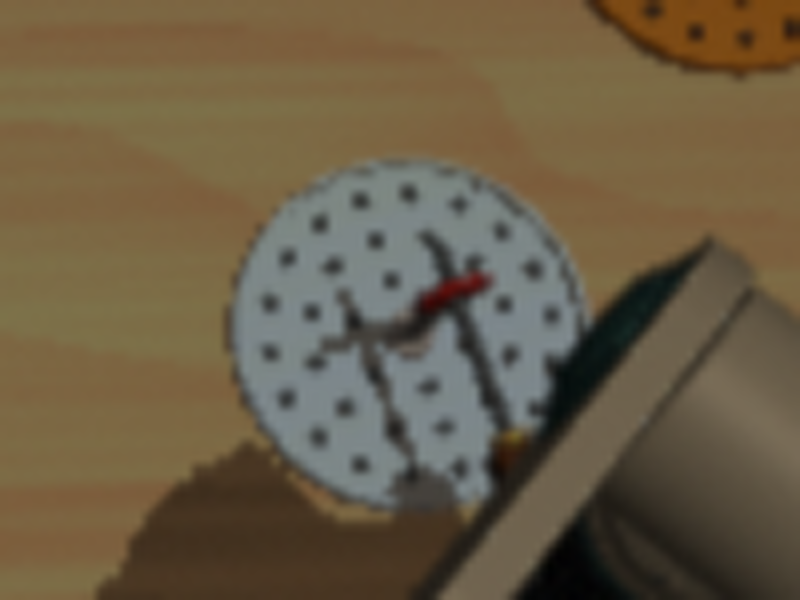

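The rod passes through the ring at top-crop (455,295), crossing mid-ring, and shows again beyond it. The plate hasn't moved and there is no force. I'll push in another 30 mm, then lift.

```bash
python3 -m inch '[0,0,0,0.2,0,0,10, 0,0,0,0.45,0,0,10, 0,0,0,0.7,0,0,10, 0,0,0,0.95,0,0,10, 0,0,0,1.15,0,0,10, 0,0,0,1.22,0,0,10, 0,0,0,1.22,0,0,10]'
python3 -c "
from h import *
rel([444,-314.3,180],16.7)
snap('wrist','w6',s=1.5)"
```

```text
clock: 9.25
eef_pos: [443.8, -314.2, 78.4]
tool_rot: [0.989, 0.145, 0.0, 0.001]
wrist_force: [-0.1, -0.4, -0.7]
gripper_width: 0.237
now [ 443.8 -314.2   78.4] yaw 16.7 toolz [ 0.001 -0.001 -1.   ] t 9.25 F [-0.1 -0.4 -0.7] w 20.2
turn [ 0.01 -0.    0.  ] shift [ 0.01  0.01 -4.06]
```

View pics/w6.png

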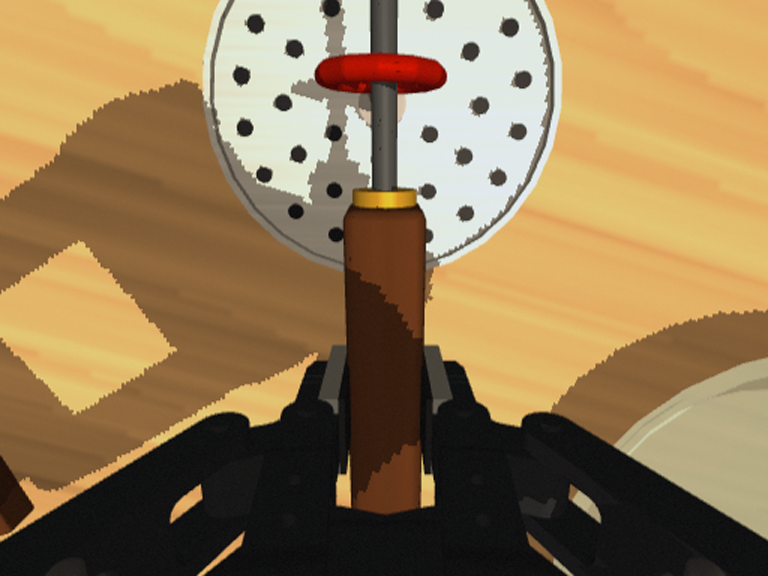

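```bash
python3 -m inch '[0,0,0,0,0,-0.15,10, 0,0,0,0,0,-0.3,10, 0,0,0,0,0,-0.45,10, 0,0,0,0,0,-0.6,10, 0,0,0,0,0,-0.75,10, 0,0,0,0,0,-1,10, 0,0,0,0,0,-1.3,10, 0,0,0,0,0,-1.6,10, 0,0,0,0,0,-1.8,10, 0,0,0,0,0,-1.9,10]'
python3 -c "
from h import *
rel([444,-314.3,240],16.7)
snap('wrist','w7',s=1.5);snap('scene','s7',(160,190,310,302),5)"
```

```text
clock: 10.13
eef_pos: [443.8, -314.6, 127.3]
tool_rot: [0.989, 0.145, 0.001, 0.001]
wrist_force: [0.3, 0.7, -2.7]
gripper_width: 0.236
now [ 443.8 -314.6  127.3] yaw 16.68 toolz [ 0.002 -0.002 -1.   ] t 10.13 F [ 0.3  0.7 -2.7] w 20.1
turn [ 0.03 -0.01 -0.  ] shift [ 0.01  0.   -4.51]
```

View pics/w7.png

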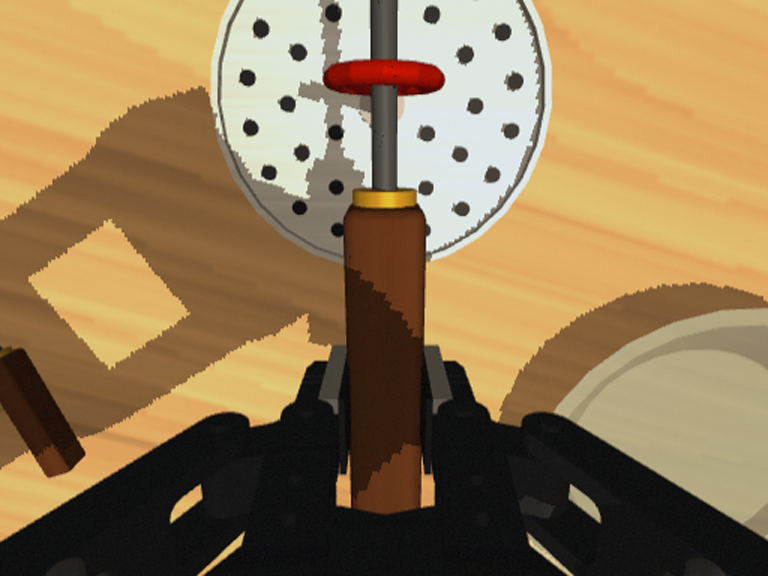

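View pics/s7.png

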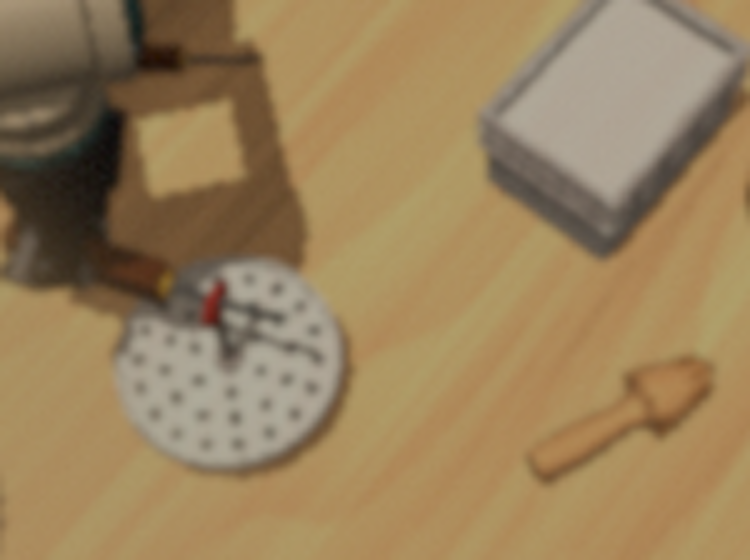

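```bash
python3 -m inch '[0,0,0,0,0,-0.1,10, 0,0,0,0,0,-0.4,10, 0,0,0,0,0,-0.9,10, 0,0,0,0,0,-1.6,10, 0,0,0,0,0,-2.3,10, 0,0,0,0,0,-3,10, 0,0,0,0,0,-3.6,10, 0,0,0,0,0,-4.1,10, 0,0,0,0,0,-4.4,10, 0,0,0,0,0,-4.5,10]'
python3 -c "
from h import *
rel([492,244,240],16.7)"
```

```text
clock: 11.07
eef_pos: [443.9, -314.5, 241.1]
tool_rot: [0.989, 0.145, 0.001, 0.002]
wrist_force: [0.7, -0.4, -2.1]
gripper_width: 0.242
now [ 443.9 -314.5  241.1] yaw 16.69 toolz [ 0.003 -0.004 -1.   ] t 11.07 F [ 0.7 -0.4 -2.1] w 20.7
turn [ 0.04 -0.02 -0.  ] shift [  8.26 -20.85  -0.03]
```

```bash
python3 - <<'E'
from h import *
np.set_printoptions(precision=1,suppress=True)
snap('wrist','w8',s=1.5)
a=[]
for n,c in(("top",(130,140,220,230)),("scene",(270,130,345,190))):
    snap(n,n[0]+'8'); im=load(n[0]+'8')['px'][:,:,::-1][c[1]:c[3],c[0]:c[2]];a.append(cv2.resize(im,(400,int(400*im.shape[0]/im.shape[1])),interpolation=cv2.INTER_CUBIC))
h=max(x.shape[0] for x in a)
cv2.imwrite('pics/m8.png',np.hstack([np.pad(x,((0,h-x.shape[0]),(0,0),(0,0))) for x in a]))
E
```

```text
(no output)
```

View pics/m8.png

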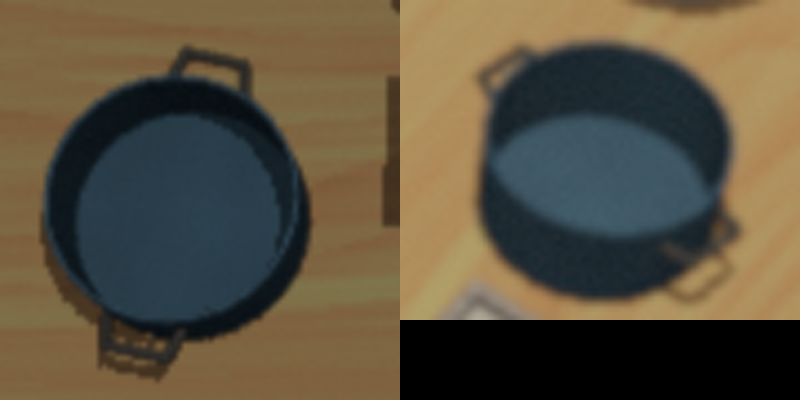

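View pics/w8.png

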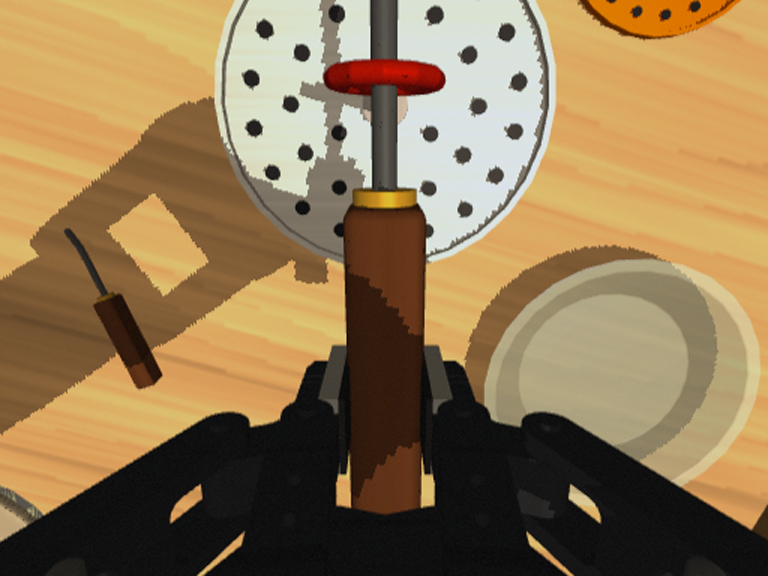

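```bash
python3 -c "
from h import *
t=load('t8');print(atz(t,168.7,185.5,90),[atz(t,130+x/4.444,140+202/4.444,90)[1] for x in (45,300)],[atz(t,168.7,140+y/4.444,90)[0] for y in(76,330)])"
python3 -m inch '[0,0,0,0.04,-0.05,0,10, 0,0,0,0.15,-0.2,0,10, 0,0,0,0.34,-0.45,0,10, 0,0,0,0.6,-0.8,0,10, 0,0,0,0.93,-1.25,0,10, 0,0,0,1.33,-1.8,0,10, 0,0,0,1.78,-2.45,0,10, 0,0,0,2.28,-3.2,0,10, 0,0,0,2.82,-4.05,0,10, 0,0,0,3.4,-5,0,10]'
python3 -c "
from h import *
rel([492,244,240],16.7)"
```

```text
[577.99638    272.76737384  90.        ] [np.float64(363.4358963241753), np.float64(181.27406280189135)] [np.float64(672.1919367053063), np.float64(485.3072829206955)]
clock: 12.05
eef_pos: [489.1, -168.2, 238.2]
tool_rot: [0.989, 0.145, 0.0, 0.001]
wrist_force: [0.6, -1.0, -2.4]
gripper_width: 0.238
now [ 489.1 -168.2  238.2] yaw 16.68 toolz [ 0.    -0.001 -1.   ] t 12.05 F [ 0.6 -1.  -2.4] w 20.3
turn [ 0.01 -0.   -0.  ] shift [  4.84 -15.76  -0.09]
```

```bash
python3 -m inch '[0,0,0,0.57,-1,0,10, 0,0,0,1.11,-2,0,10, 0,0,0,1.61,-3,0,10, 0,0,0,2.07,-4,0,10, 0,0,0,2.5,-5,0,10, 0,0,0,2.89,-6,0,10, 0,0,0,3.25,-7,0,10, 0,0,0,3.57,-8,0,10, 0,0,0,3.85,-9,0,10, 0,0,0,4.1,-10,0,10]'
python3 -c "
from h import *
rel([494,247,240],16.7)"
```

```text
clock: 12.88
eef_pos: [514.9, 103.1, 237.8]
tool_rot: [0.989, 0.146, -0.0, 0.0]
wrist_force: [0.0, 0.1, -3.2]
gripper_width: 0.234
now [514.9 103.1 237.8] yaw 16.73 toolz [ 0.    -0.001 -1.   ] t 12.88 F [ 0.   0.1 -3.2] w 20.0
turn [0.01 0.   0.01] shift [ 0.86 -5.75 -0.09]
```

```bash
python3 -m inch '[0,0,0,0.2,-1,0,10, 0,0,0,0.38,-1.95,0,10, 0,0,0,0.52,-2.85,0,10, 0,0,0,0.64,-3.65,0,10, 0,0,0,0.72,-4.3,0,10, 0,0,0,0.78,-4.8,0,10, 0,0,0,0.82,-5.2,0,10, 0,0,0,0.84,-5.48,0,10, 0,0,0,0.86,-5.65,0,10, 0,0,0,0.86,-5.75,0,10]'
python3 -m inch '[0,0,0,0,0,0,10, 0,0,0,0,0,0,10, 0,0,0,0,0,0,10, 0,0,0,0,0,0,10, 0,0,0,0,0,0,10, 0,0,0,0,0,0,10]'
python3 -c "
from h import *
rel([494,247,240],16.7)
snap('wrist','w9',s=1.5);snap('scene','s9',(240,80,360,180),6.5);snap('top','t9',(130,130,260,230),6)"
```

```text
clock: 13.72
eef_pos: [494.1, 247.2, 237.6]
tool_rot: [0.989, 0.145, -0.0, 0.0]
wrist_force: [0.0, -0.1, -2.5]
gripper_width: 0.238
clock: 14.22
eef_pos: [494.2, 247.0, 237.6]
tool_rot: [0.989, 0.145, -0.0, 0.0]
wrist_force: [-0.0, 0.3, -2.7]
gripper_width: 0.24
now [494.2 247.  237.6] yaw 16.71 toolz [ 0.    -0.001 -1.   ] t 14.22 F [-0.   0.3 -2.7] w 20.5
turn [0.01 0.   0.  ] shift [-0.01 -0.   -0.1 ]
```

View pics/w9.png

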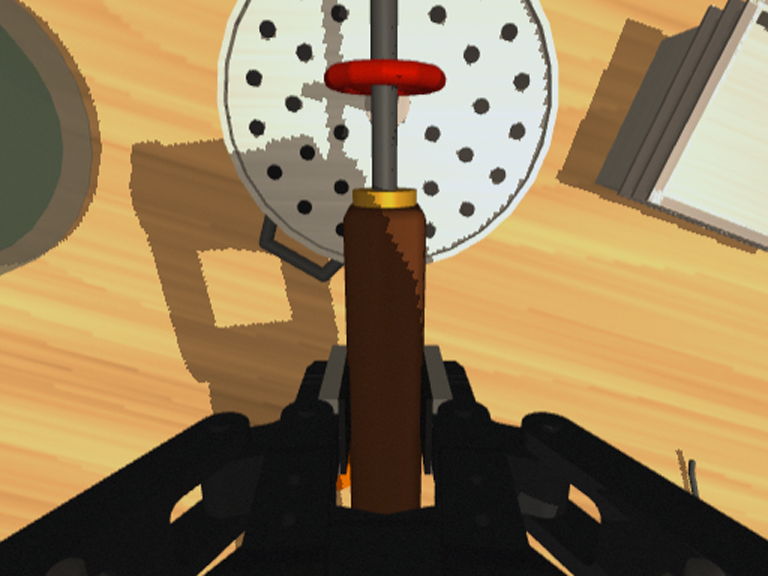

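View pics/s9.png

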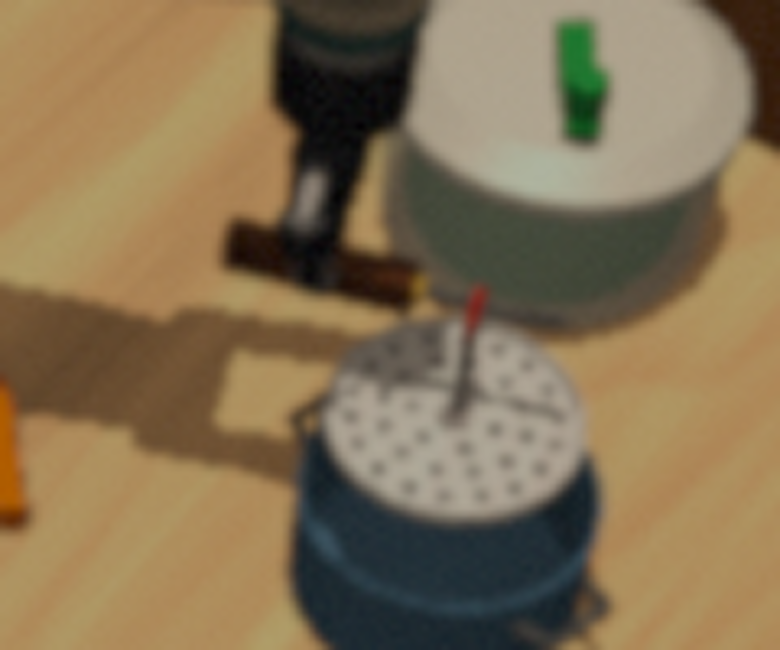

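View pics/t9.png

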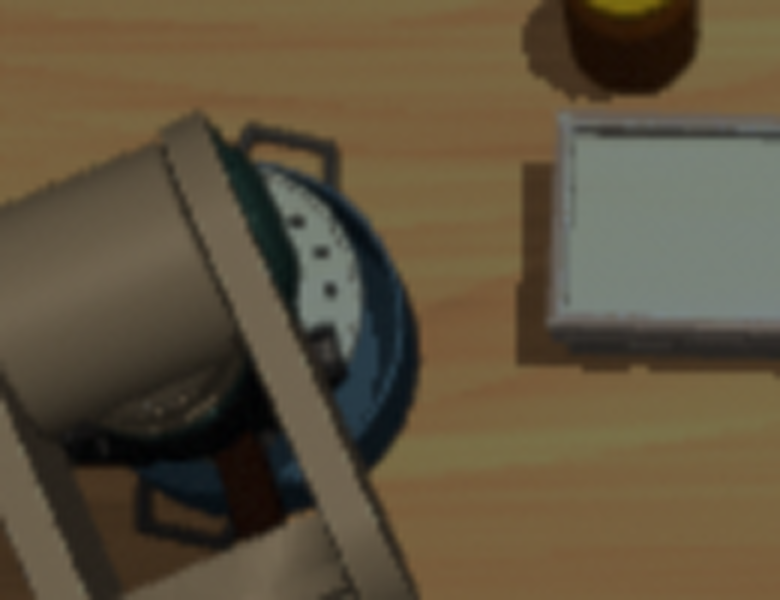

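```bash
python3 - <<'E'
from h import *
np.set_printoptions(precision=1,suppress=True)
t=load('t8');s=load('s8')
th=np.linspace(0,2*np.pi,200)
C=(578.5,272.4)
for n,d,c,k,off in(('top',t,(130,140),4.444,0),('scene',s,(270,130),5.333,400)):
    for r in(92,88):
        p=np.array([(proj(d,(C[0]+r*np.cos(a),C[1]+r*np.sin(a),90))+.5-c)*k for a in th]);print(n,r,p.min(0)+[off,0],p.max(0)+[off,0])
a=[]
for d,c,s_ in((t,(130,140,220,230),6.6),(s,(270,130,345,190),5.33*1.0)):
    im=d['px'][:,:,::-1][c[1]:c[3],c[0]:c[2]];k=8;im=cv2.resize(im,None,fx=k,fy=k,interpolation=cv2.INTER_CUBIC);im=np.clip(im.astype(float)*2,0,255).astype(np.uint8)
    for r,col in((92,(0,0,255)),(88,(0,255,0))):
        p=np.array([(proj(d,(C[0]+r*np.cos(q),C[1]+r*np.sin(q),90))+.5-c[:2])*k for q in th]);cv2.polylines(im,[p.astype(np.int32)],True,col,1)
    a.append(im)
cv2.imwrite('pics/po_t.png',cv2.resize(a[0],(600,600)));cv2.imwrite('pics/po_s.png',a[1])
E
```

```text
top 92 [45.8 80.4] [303.4 330.6]
top 88 [51.4 85.7] [297.8 325. ]
scene 92 [471.9  38.9] [726.2 235.6]
scene 88 [477.4  42.9] [720.6 231. ]
```

View pics/po_t.png

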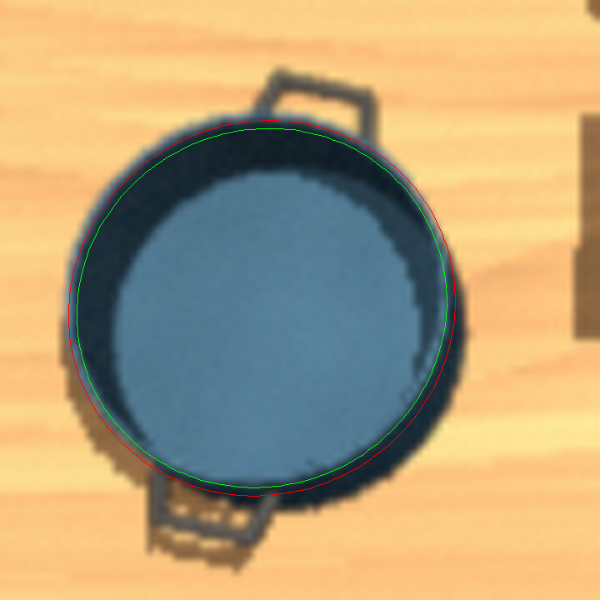

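View pics/po_s.png

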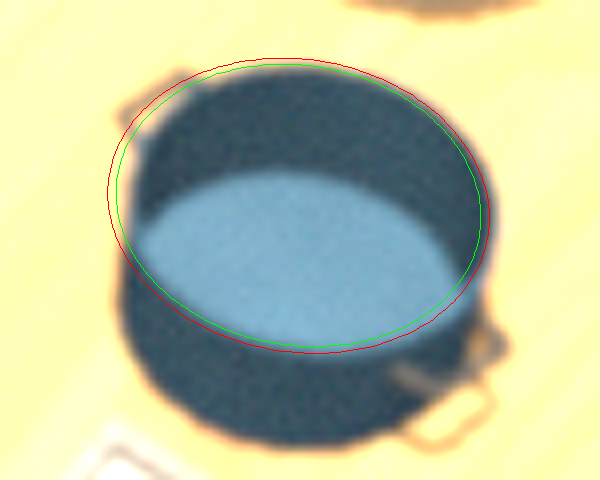

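```bash
python3 - <<'E'
from h import *
np.set_printoptions(precision=1,suppress=True)
t=load('t8');s=load('s8')
p=proj(s,(578.5,272.4,90));print('scene->',atz(s,p[0]+1.9,p[1]+.75,90))
p=proj(t,(578.5,272.4,90));print('top->',atz(t,p[0]-.35,p[1]-.8,90))
a=[]
for C in((582,274),(582,277)):
  d=s;c=(270,130,345,190);im=d['px'][:,:,::-1][c[1]:c[3],c[0]:c[2]];k=5;im=cv2.resize(im,None,fx=k,fy=k,interpolation=cv2.INTER_CUBIC);im=np.clip(im.astype(float)*1.6,0,255).astype(np.uint8)
  for r,col in((92,(0,0,255)),):
    q=np.array([(proj(d,(C[0]+r*np.cos(q),C[1]+r*np.sin(q),90))+.5-c[:2])*k for q in np.linspace(0,6.28,200)]);cv2.polylines(im,[q.astype(np.int32)],True,col,1)
  a.append(im)
cv2.imwrite('pics/po2.png',np.hstack(a))
E
```

```text
scene-> [586.4 273.6  90. ]
top-> [581.1 273.5  90. ]
```

View pics/po2.png

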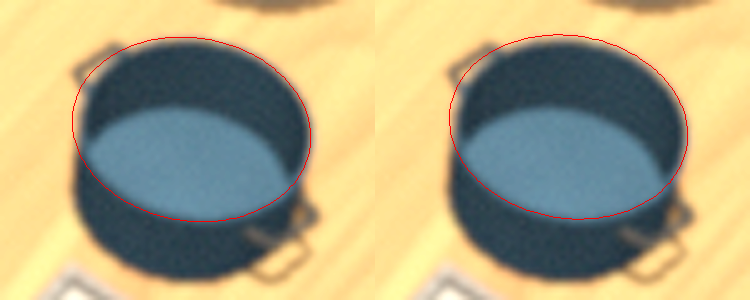

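```bash
python3 -m inch '[0,0,0,0.01,0,0.05,10, 0,0,0,0.03,0,0.2,10, 0,0,0,0.06,0,0.4,10, 0,0,0,0.09,0,0.65,10, 0,0,0,0.12,0,0.9,10, 0,0,0,0.14,0,1.1,10, 0,0,0,0.15,0,1.25,10, 0,0,0,0.15,0,1.35,10, 0,0,0,0.15,0,1.35,10, 0,0,0,0.15,0,1.35,10]'
python3 -c "
from h import *
rel([497.7,248.8,198],16.7)
snap('wrist','w10',s=1.5);snap('scene','s10',(240,80,360,180),6.5);snap('top','t10',(130,130,260,230),6)"
```

```text
clock: 15.2
eef_pos: [497.7, 248.2, 203.9]
tool_rot: [0.989, 0.145, 0.0, 0.0]
wrist_force: [-0.7, 0.2, -2.3]
gripper_width: 0.241
now [497.7 248.2 203.9] yaw 16.72 toolz [ 0.    -0.001 -1.   ] t 15.2 F [-0.7  0.2 -2.3] w 20.6
turn [0.01 0.   0.  ] shift [ 0.01 -0.02  0.24]
```

View pics/w10.png

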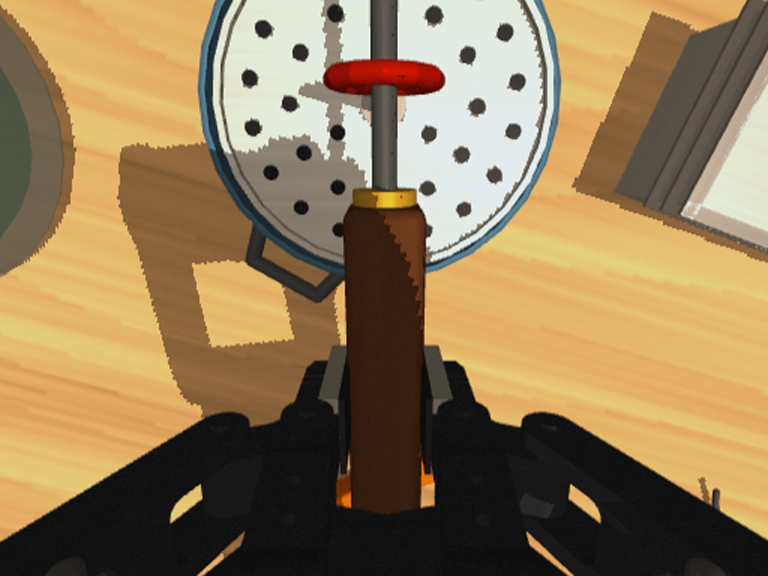

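View pics/s10.png

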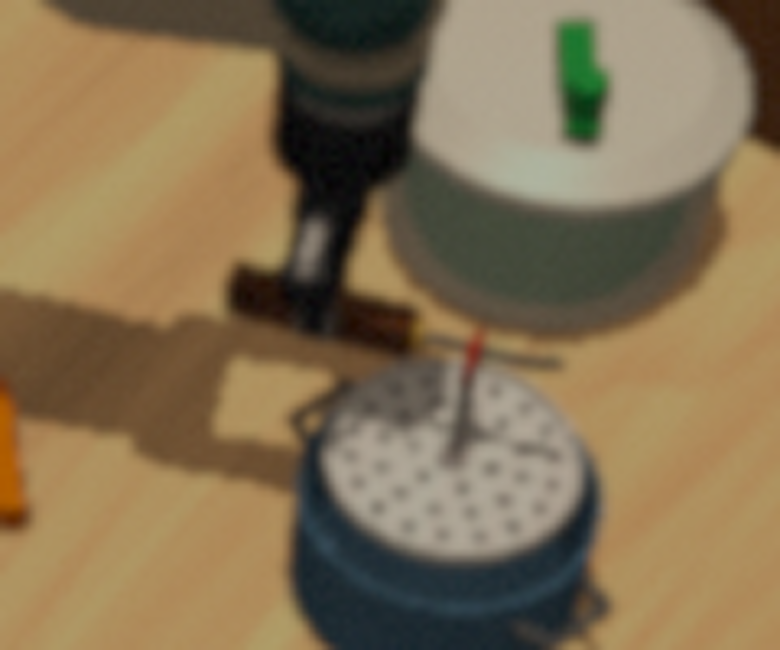

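View pics/t10.png

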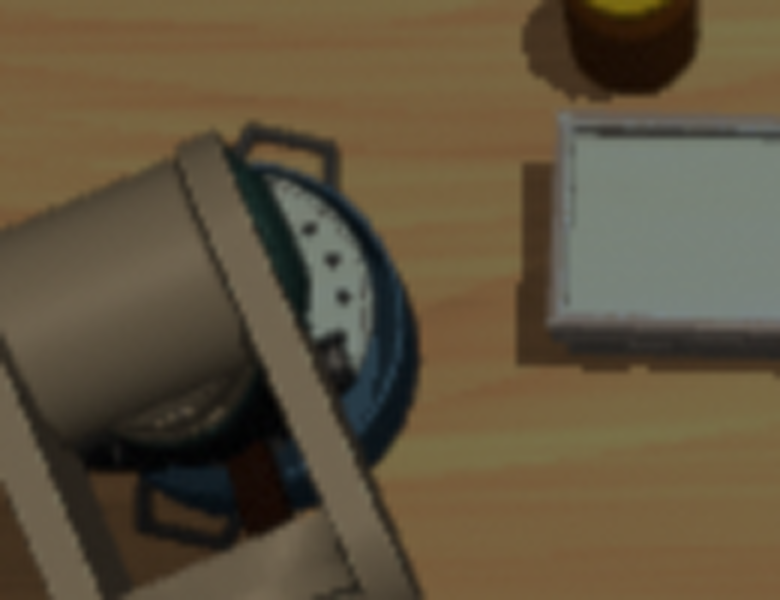

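```bash
python3 - <<'E'
from h import *
w=load('w10');np.set_printoptions(precision=1,suppress=True)
im=w['px'][:,:,::-1]
a=cv2.resize(im[40:180,120:260],(520,520),interpolation=cv2.INTER_CUBIC);b=cv2.resize(im[0:180,330:390],(200,600),interpolation=cv2.INTER_CUBIC)
cv2.imwrite('pics/c1.png',np.hstack([cv2.resize(im[0:180,120:180],(266,800)),]) if 0 else np.hstack([cv2.resize(im[30:150,125:205],(360,540),interpolation=cv2.INTER_CUBIC),cv2.resize(im[30:150,315:395],(360,540),interpolation=cv2.INTER_CUBIC)]))
E
```

```text
(no output)
```

View pics/c1.png

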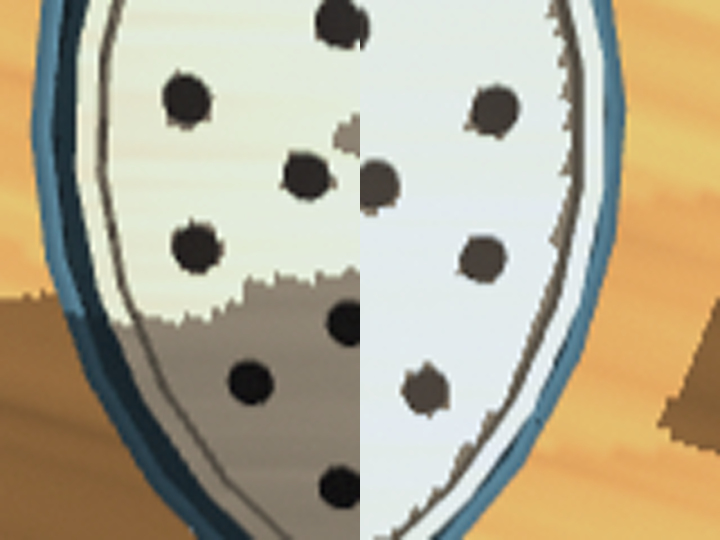

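```bash
cat > cf.py <<'E'
from h import *
from scipy.optimize import least_squares
np.set_printoptions(precision=1,suppress=True)
def circ(d,pts,z,r):
    P=np.array([atz(d,u,v,z)[:2] for u,v in pts])
    f=least_squares(lambda c:np.hypot(*(P-c).T)-r,P.mean(0)+[20,0]);g=least_squares(lambda c:np.hypot(*(P-c[:2]).T)-c[2],[*f.x,r])
    return f.x,f.fun,g.x
E
python3 - <<'E'
from cf import *
w=load('w10')
L=lambda x,y:(125+x/4.5,30+y/4.5)
Rr=lambda x,y:(315+(x-360)/4.5,30+y/4.5)
pot=[L(33,130),L(42,230),L(78,350),L(195,540),Rr(625,110),Rr(612,230),Rr(575,350),Rr(465,540)]
pl=[L(76,130),L(86,230),L(115,330),L(235,530),Rr(603,120),Rr(593,230),Rr(560,340),Rr(425,530)]
print('pot',*circ(w,pot,90,92));print('plate',*circ(w,pl,123,75))
E
```

```text
pot [584.1 278.1] [-0.9 -0.7 -0.8  0.3 -0.4 -0.9 -1.3  0.7] [582.7 277.6  91.1]
plate [582.6 275.6] [-0.4 -0.4 -0.4  1.   0.1  0.1 -0.  -0.8] [582.3 275.5  74.8]
```

```bash
python3 -m inch '[0,0,0,0.01,-0.01,0.03,10, 0,0,0,0.02,-0.02,0.1,10, 0,0,0,0.03,-0.03,0.2,10, 0,0,0,0.04,-0.05,0.31,10, 0,0,0,0.05,-0.06,0.42,10, 0,0,0,0.06,-0.07,0.51,10, 0,0,0,0.06,-0.07,0.57,10, 0,0,0,0.06,-0.07,0.59,10, 0,0,0,0.06,-0.07,0.59,10, 0,0,0,0.06,-0.07,0.59,10]'
python3 -m inch '[0,0,0,0,0,0,10, 0,0,0,0,0,0,10, 0,0,0,0,0,0,10, 0,0,0,0,0,0,10, 0,0,0,0,0,0,10, 0,0,0,0,0,0,10]'
python3 - <<'E'
from h import *
rel([498.7,250.2,189],16.7)
snap('wrist','w11');snap('scene','s11',(240,80,360,180),6.5)
im=load('w11')['px'][:,:,::-1]
cv2.imwrite('pics/c2.png',np.hstack([cv2.resize(im[0:150,125:215],(324,540),interpolation=cv2.INTER_CUBIC),cv2.resize(im[0:150,305:395],(324,540),interpolation=cv2.INTER_CUBIC)]))
E
```

```text
clock: 16.18
eef_pos: [498.8, 250.4, 189.7]
tool_rot: [0.989, 0.145, 0.0, 0.0]
wrist_force: [-0.5, 0.7, -2.1]
gripper_width: 0.24
clock: 16.68
eef_pos: [498.8, 250.3, 189.7]
tool_rot: [0.989, 0.145, 0.0, 0.0]
wrist_force: [-0.5, 0.3, -2.1]
gripper_width: 0.24
now [498.8 250.3 189.7] yaw 16.72 toolz [ 0.001 -0.    -1.   ] t 16.68 F [-0.5  0.3 -2.1] w 20.5
turn [ 0.01 -0.01  0.  ] shift [-0.01  0.    0.03]
```

View pics/c2.png

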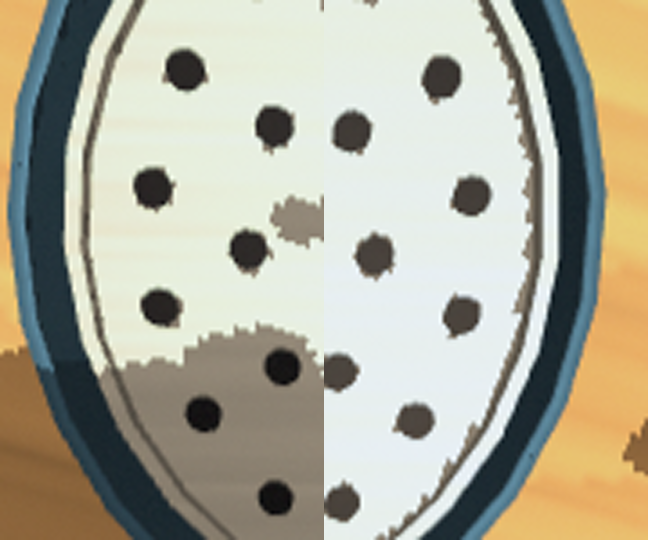

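View pics/s11.png

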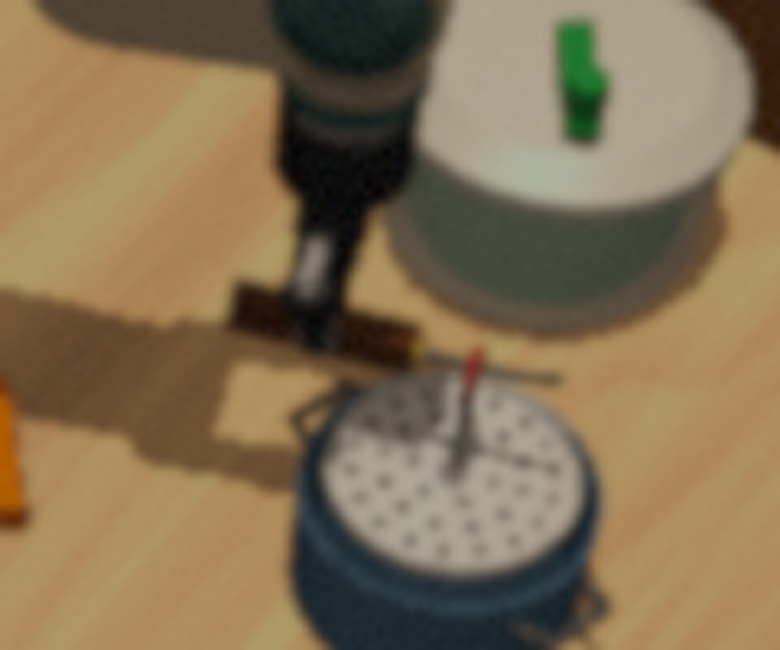

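```bash
python3 - <<'E'
from cf import *
w=load('w11')
L=lambda x,y:(125+x/3.6,y/3.6)
Q=lambda x,y:(305+(x-324)/3.6,y/3.6)
pot=[L(9,210),L(17,110),L(20,290),L(50,390),L(105,510),L(48,20),Q(605,190),Q(592,95),Q(597,290),Q(570,390),Q(515,480)]
pl=[L(65,210),L(72,110),L(74,280),L(100,370),L(145,450),Q(558,190),Q(550,110),Q(553,270),Q(525,380),Q(470,470)]
print('pot',*circ(w,pot,90,92))
for z in(106,109,112): print('plate',z,*circ(w,pl,z,75))
E
```

```text
pot [584.2 277.8] [-0.6 -0.7 -1.3 -1.6  0.6 -1.9 -0.8 -1.2 -0.8 -0.7 -2.3] [583.7 277.8  90.9]
plate 106 [585.4 277. ] [ 0.9  1.1  0.5  0.4 -0.3  0.4  0.5  0.5  1.   0.3] [586.  277.2  75.6]
plate 109 [586.2 277.3] [-0.2 -0.2 -0.4 -0.3 -0.7 -0.7 -0.9 -0.5  0.4 -0. ] [585.8 277.1  74.6]
plate 112 [587.3 277.6] [-1.3 -1.6 -1.2 -0.8 -0.9 -1.9 -2.2 -1.3 -0.1 -0.2] [585.5 277.1  73.6]
```

```bash
python3 -m inch '[0,0,0,-0.01,-0.01,0,10, 0,0,0,-0.02,-0.02,0,10, 0,0,0,-0.03,-0.03,0,10, 0,0,0,-0.03,-0.03,0,10, 0,0,0,-0.03,-0.03,0,10, 0,0,0,-0.03,-0.03,0,10, 0,0,0,-0.03,-0.03,0,10, 0,0,0,-0.03,-0.03,0,10, 0,0,0,-0.03,-0.03,0,10, 0,0,0,-0.03,-0.03,0,10]'
python3 -m inch '[0,0,0,0,0,0,10, 0,0,0,0,0,0,10, 0,0,0,0,0,0,10, 0,0,0,0,0,0,10, 0,0,0,0,0,0,10, 0,0,0,0,0,0,10, 0,0,0,0,0,0,10, 0,0,0,0,0,0,10, 0,0,0,0,0,0,10, 0,0,0,0,0,0,10]'
python3 - <<'E'
from h import *
rel([498.7,250.2,189],16.7)
a=snap('wrist','w12',s=1.5);b=snap('wrist','w13');snap('wrist','w14');c=snap('wrist','w15')
print('still',[int((np.abs(a['pixels'].astype(int)-x['pixels'].astype(int)).max(2)>60).sum()) for x in(b,c)])
snap('scene','s12',s=1.5)
E
```

```text
clock: 17.62
eef_pos: [497.9, 250.8, 189.7]
tool_rot: [0.989, 0.145, 0.0, 0.0]
wrist_force: [0.4, -0.2, -1.7]
gripper_width: 0.236
clock: 18.45
eef_pos: [497.9, 250.8, 189.7]
tool_rot: [0.989, 0.145, 0.0, 0.0]
wrist_force: [-0.3, -0.1, -2.6]
gripper_width: 0.237
now [497.9 250.8 189.7] yaw 16.72 toolz [ 0.001 -0.    -1.   ] t 18.45 F [-0.3 -0.1 -2.6] w 20.2
turn [ 0.01 -0.01  0.  ] shift [0.02 0.03 0.03]
still [12, 46]
```

View pics/w12.png

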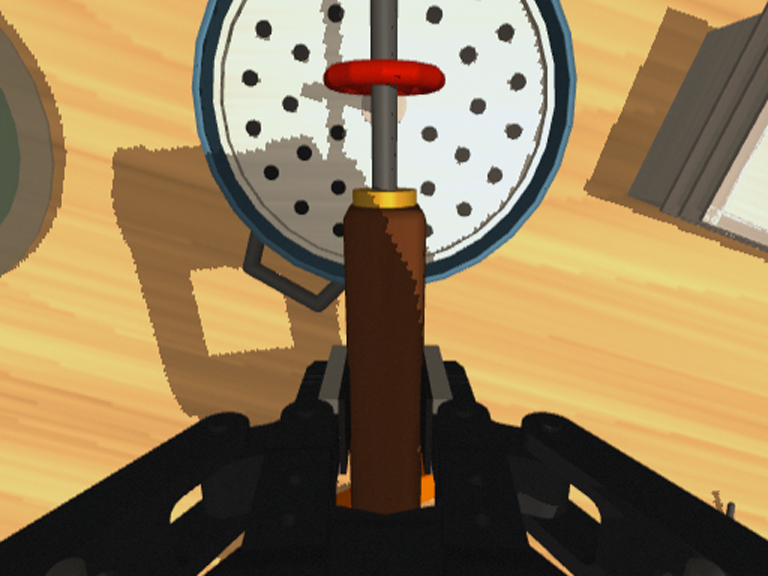

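View pics/s12.png

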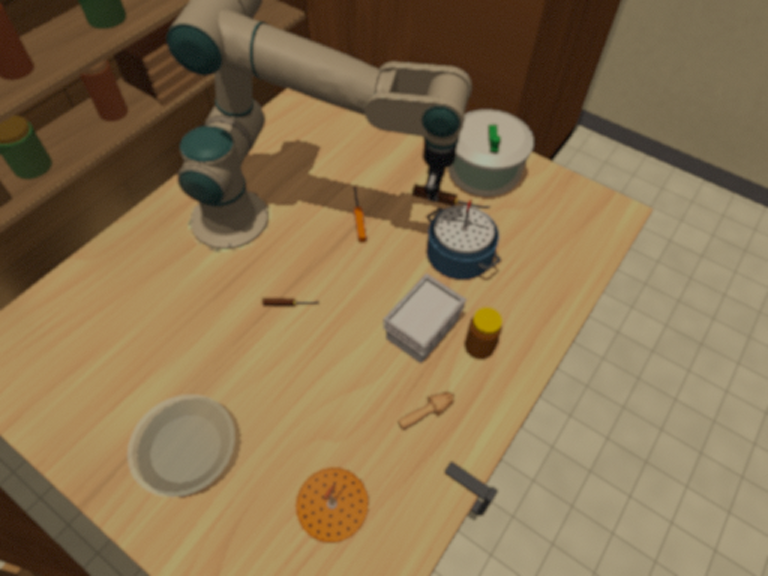

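```bash
python3 -m inch '[0,0,0,0,0,0,10, 0,0,0,0,0,0,10, 0,0,0,0,0,0,10, 0,0,0,0,0,0,10, 0,0,0,0,0,0,10, 0,0,0,0,0,0,10]'
python3 - <<'E'
from h import *
g=[]
for i in range(6):
    d=eyes.camera('wrist')['pixels'].astype(np.float32).mean(2);g.append(d[10:120,268:368].copy())
for x in g[1:]: print(np.round(cv2.phaseCorrelate(g[0],x)[0],3))
o=env.observe();print(o['clock'],o['eef_pos'],o['joint_velocities'])
E
```

```text
clock: 19.2
eef_pos: [497.9, 250.8, 189.7]
tool_rot: [0.989, 0.145, 0.0, 0.0]
wrist_force: [0.8, 0.7, -3.2]
gripper_width: 0.238
[-0.008  0.011]
[-0.025 -0.001]
[-0.007  0.023]
[0.015 0.025]
[-0.001  0.02 ]
19.5 [497.89725236 250.84037615 189.68852355] [-0.00077218  0.00131702 -0.00106484 -0.00295951 -0.00133413 -0.00851088]
```

The plate hangs still, with less than 0.03 px of motion over 0.3 s, so I'm handing the job in.

```bash
python3 -c "
from workcell import env
print(env.finish_job())"
```

```text
the job is handed in; nothing more can be done
None
```

I picked up the larger dark-handled rod and pushed its tip through the red eye of the white plate. I lifted the plate on the rod alone and carried it over the tins. The job was handed in at 19.5 s with the plate held over the blue pot.

What my last checks showed:
- **Still and level:** the plate moved less than 0.03 px across six wrist pictures, and the tool was vertical to about 0.001 rad. I did not measure the plate's own tilt.
- **Height:** the tool height puts the plate's underside about 100.8 mm above the shelf. The size of the disc in the wrist picture suggests about 99 mm. Both are 9 to 11 mm above the rim.
- **Centring:** the last circle fit put the plate about 2 mm off the pot's centre, while the fit before it predicted it would be centred. I split the difference with a shift of about 1 mm. Afterwards I only judged the gap by eye, and it looked even left and right. The far side of the pot was not in view.
- **Contact:** nothing in the force readings or pictures suggested the plate touched the pot, and nothing else in the last scene picture appeared to have moved.

**Disagreement:** the three cameras differed by up to about 5 mm, the scene camera in x more than the others. I relied on the wrist camera, which saw the plate and pot together.

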